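# Lock the clamp nut with a second nut

### The job

The small strap clamp on the bench has been set with its plain hexagon nut. Run the T-handled lock nut above it down the stud (clockwise seen from above) until it meets the hexagon nut, then tighten it firmly against it so that it stays locked, without letting the hexagon nut turn, and leave the things round the clamp alone.

Things in the scene. Friction and masses are not known exactly. Their poses are not given: they have to be found in the camera images.
- clamp: Strap clamp, fixed to the bench: grey cast base 116 x 84 x 14 mm with four screw heads, a steel strap 96 x 32 x 9 mm (top at 39 mm) and, in the middle, an upright steel stud 16 mm thick whose top is 97.5 mm above the bench. Origin: centre of the base's underside, on the stud's axis; z up, x along the strap.
- set_nut: Plain hexagon nut, steel, 24 mm across flats, 13 mm high, on the strap. Origin: centre of its underside (39 mm above the bench), z up. A toothed washer 26 mm wide, 3 mm thick lies on it, so the lock nut seats 16 mm above this origin. It is held by friction only: it slips, and its setting is lost, at about 0.6 N m about the stud (15 N pushed square on the handle 40 mm from the axis).
- set_nut_corner (a point): A corner of the plain hexagon nut, 14 mm from the stud's axis, 6.5 mm above its underside; it moves if that nut is turned.
- washer_tooth (a point): A tooth of the washer, 12.8 mm from the stud's axis, at the start in line with set_nut_corner. The washer lies still while the lock nut runs down; once the lock nut is seated, tightening drags it clockwise over the hexagon nut, from about 0.25 N m on, 0.05 rad (0.6 mm here) for each further 0.1 N m. It stays dragged when let go. At 0.4 N m the nut is properly tight.
- lock_nut: T-handled lock nut, captive on the stud above the hexagon nut: steel hexagon 26 mm across flats, 18 mm high, with two level round bars 8.4 mm thick, 12 mm above its underside, sticking out both ways along its x axis to ball ends 15 mm thick. Origin: centre of its underside, z up. Turned by pushing or gripping the handle.
- nut_seat (a point): Centre of the lock nut's underside, on the stud's axis. Right-hand thread, 4 mm a turn: clockwise from above runs it down. It starts roughly 1.5 to 4 mm above its seat (0.4 to 1 turn), the exact angle unknown. It runs with about 0.06 N m, then stops hard on the washer, about 55 mm above the bench.
- handle_a (a point): Centre of the ball on one end of the lock nut's handle, 55 mm from the stud's axis, 12 mm above the nut's underside.
- handle_b (a point): Centre of the ball on the other end of the handle, opposite handle_a.
- padlock: Brass padlock, 71 x 46 x 20 mm, lying loose beside the clamp; leave alone. Origin: underside.
- hex_key: Dark L-shaped hex key, 32 x 89 x 9 mm, lying loose beside the clamp; leave alone. Origin: underside.
- bush: Small stepped bush, 28 mm wide, 22 mm high, standing loose beside the clamp; leave alone. Origin: underside.

How it is judged:
By the outcome, as a careful person would: the job done as asked, in the order asked, and still so for the second after the job is handed in, with the robot touching nothing.
It also fails if it takes over 64 s, if anything falls off the work surface, if the arm or the gripper's body presses on something with over 40 N, if the wrist force passes 120 N, or if a joint passes its speed limit or range.

### The arm

A 7-joint arm with a two-finger parallel gripper is mounted at the origin on the work surface; the furniture and walls round the work are solid. World frame = base frame: x ahead of the robot, y to its left, z up, the work surface at z = 0. Lengths are in m, angles in rad, forces in N, time in s.
With the tool pointing down it reaches from about 0.35 to 0.9 m from the base axis. Payload 7.2 kg.
Tool frame: the origin (TCP) lies between the finger pads; the fingertips stand 25 mm ahead of it and the grasp point (between the pads) lies 6 mm ahead of it; z points along the fingers, x is the direction in which the jaws open and shut, and the axes are right-handed (so a half turn about z gives the same grasp; the last joint's range is limited). The gripper opens to 85 mm and grips with 20 to 120 N. Pads are 22 mm wide; open, the fingers measure 114 mm over their backs; the gripper's body (76 mm by 85 mm) begins 54 mm behind the grasp point. The pads swing forward as they close: fully open they stand 13 mm farther back than shut.
Start: joints at [1.144, 0.411, -0.013, 1.596, 0.006, 1.134, -0.082], TCP at [0.219, -0.585, 0.236] pointing down, gripper open.
Joint ranges: [-2.95, 2.95], [-0.29, 1.99], [-1.47, 1.44], [0.14, 2.54], [-1.03, 4.17], [0.13, 1.85], [-2.86, 2.86]. Speed limits (rad/s): [2.39, 2.39, 3.01, 3.01, 3.14, 3.14, 3.14].

### API

Orientations are given as a 3x3 rotation matrix whose columns are the frame's x, y, z axes.
In Python, from plant import get_state, capture, camera_model, hand_in, find_in, spot_point gives the robot as it stands.
- The arm moves only by the tool drive_tool, never from a script. Its argument "targets" is a list of rows, each an object of numbers: "x", "y", "z": the shift along the tool's x, y, z in mm; "wx", "wy", "wz": the turn, a rotation vector about the tool's x, y, z in rad; "hand": the closure, from -1 (fully open) to 1 (shut). A call has exactly 10 rows; each row is the pose to reach, as a shift and turn from the pose measured when the call began, along the tool's axes at that moment; what a row does not reach only later rows make up. A row lasts 1/8 s, in which the tool goes at most 62.5 mm and 10.7 degrees, less where a joint would pass 70% of its speed; a pose out of reach is approached as far as the arm can. A call with a gripper value outside its range is refused whole. The fingers move at their own pace and stop on an object; the grip force is fixed at half the most. Time passes only in rows, so rows that repeat a pose let the fingers close, or fill a call up. It gives the time, the measured TCP pose, the force and the opening at its end, in the units of the state.
- get_state(): the state, without advancing time (a new reading comes with each control period).
- capture(name): name is "scene" or "top" or "wrist"; returns the picture (480x640x3 uint8, red, green, blue); there is no depth.
- camera_model(name): a dict with "fx", "fy", "cx", "cy" (pixels), "distortion" ([k1, k2, p1, p2, k3] as OpenCV has them; the pictures are not rectified), "eye" and "attitude" of the camera in the world; the wrist camera has in their place "T_tool_cam" (4x4, takes a point from camera to tool coordinates, whose origin is the TCP and whose axes are the tool frame's). Camera axes: x right, y down, z forward; pixel columns grow to the right and rows downward; lengths in m; the calibration is good to about 2 mm. A picture is of the moment at which its call begins: read the wrist's pose just before it. camera_model takes no time and is no camera call.
- hand_in(): hands the job in, once; it reports no verdict.
Trained networks look in the newest picture that a camera, given by its name, has taken for a name from the list of things; names that differ only in an ending like _2 or _b are one class to them, and where a whole thing is asked for, a point or a joint stands for the part that bears it (a point fixed in the world has none). Each returns a list of dicts, best first, with "p" (0 to 1); they miss things now and then, are a little off and sometimes report something else, mostly with a low value. They report only what shows in the picture. A call takes as long as a camera call.
- find_in(camera, label): "position" ([row, column] in pixels, amid what is visible of it).
- spot_point(camera, label): "position" ([row, column] in pixels: a listed point, or the origin of a listed thing).
The state is a dict: "t": time; "joints": joint angles; "qd": joint speeds; "tau": joint torques, N m; "tool_pos": TCP position; "tcp_rot": TCP orientation; "contact_force": force on the tool from outside, world axes, zero at the start; "ft_torque": the same for the moment, N m; "gripper_width": finger opening in m.
Only numpy, scipy, OpenCV 4.12 (cv2) and the standard library are available. Lean on these libraries where they do the work, as an engineer would, in place of code of your own. Each camera call takes 0.05 s, during which the arm holds its last target.

## Working session

There is one attempt and no reset: what is moved stays moved. The work goes in short steps, Python scripts to look and compute and a tool call to move; the robot and the scene stay as the last step left them, time stands still between calls to the robot, and variables do not carry over. Pictures are saved under pics/ and viewed, and the job is handed in when it is done.

Besides the shell and the picture viewer there is one more tool, called after ">>>" as name(argument=value, ...) on one line, values as JSON. drive_tool: Moves the arm, as the interface text tells. Its arguments: {"type":"object","properties":{"targets":{"type":"array"}},"required":["targets"]}

```bash
ls; mkdir -p pics; cat > h.py <<'E'
import numpy as np,cv2
from plant import *
def snap(n,f):
    im=capture(n); cv2.imwrite('pics/'+f,im[:,:,::-1]); return im
E
python3 - <<'E'
from h import *
s=get_state();print(s)
for c in ('scene','top'):
    snap(c,c+'0.png'); m=camera_model(c); print(c,m)
    for l in ('handle_a','nut_seat','set_nut_corner','washer_tooth','clamp'):
        print(l,[(np.round(d['position'],1),round(d['p'],2)) for d in spot_point(c,l)[:3]])
print(camera_model('wrist'))
E
```

```text
pics
{'t': 0.0, 'joints': array([ 1.14380701,  0.41189021, -0.01269359,  1.59703506,  0.00564052,
        1.13428247, -0.08216486]), 'qd': array([ 0.00037411,  0.00128705, -0.00087923, -0.00051421, -0.00029327,
        0.00142132, -0.00090382]), 'tau': array([-4.05855135e-04, -6.00625920e+01,  6.81764893e-01, -2.99417764e+01,
        1.38178669e-02,  1.05048297e-02, -7.43484037e-06]), 'tool_pos': array([ 0.21923646, -0.58477906,  0.23536288]), 'tcp_rot': array([[ 3.51196529e-01, -9.36301506e-01, -6.97879024e-04],
       [-9.36300447e-01, -3.51197188e-01,  1.41718383e-03],
       [-1.57200451e-03,  1.55714400e-04, -9.99998752e-01]]), 'contact_force': array([ 0.19980493, -0.23852317, -0.66852611]), 'ft_torque': array([-0.03973456, -0.03480868, -0.01043804]), 'gripper_width': 0.08514789046316083}
scene {'fx': 583.2752976552719, 'fy': 583.2752976552719, 'cx': 323.59274883656235, 'cy': 249.05441364978338, 'distortion': array([-0.03536276,  0.        ,  0.        ,  0.        ,  0.        ]), 'eye': array([0.23864532, 0.7973289 , 0.59591337]), 'attitude': array([[-0.85699345, -0.33860644, 
[... 905 characters left out ...]
ay([284.9, 293.1]), 0.57)]
set_nut_corner [(array([274.8, 289.2]), 0.83)]
washer_tooth [(array([280. , 285.8]), 0.96)]
clamp [(array([284., 293.]), 0.75)]
{'fx': 402.0527160523306, 'fy': 402.0527160523306, 'cx': 327.1012845867118, 'cy': 234.55384160508885, 'distortion': array([-0.07829497,  0.        ,  0.        ,  0.        ,  0.        ]), 'T_tool_cam': array([[ 9.99999559e-01, -8.40462080e-04, -4.18564792e-04,
        -6.17353190e-05],
       [ 9.29525394e-04,  9.49086703e-01,  3.15013596e-01,
        -8.03951565e-02],
       [ 1.32497297e-04, -3.15013846e-01,  9.49087066e-01,
        -1.37100216e-01],
       [ 0.00000000e+00,  0.00000000e+00,  0.00000000e+00,
         1.00000000e+00]])}
```

View pics/scene0.png

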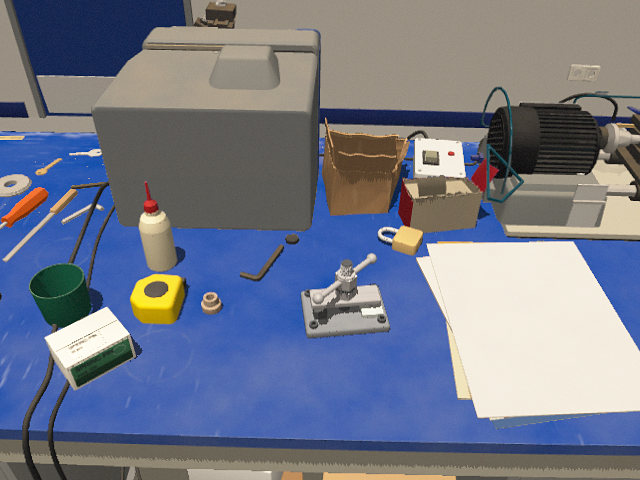

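View pics/top0.png

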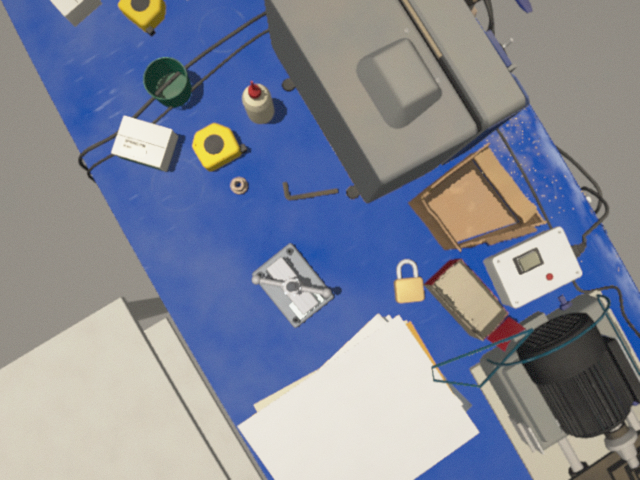

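```bash
cat >> h.py <<'E'
def ray(m,rc):
    K=np.array([[m['fx'],0,m['cx']],[0,m['fy'],m['cy']],[0,0,1]])
    u=cv2.undistortPoints(np.array([[[rc[1],rc[0]]]],float),K,m['distortion'])[0,0]
    d=m['attitude']@np.array([u[0],u[1],1.]); return m['eye'],d/np.linalg.norm(d)
def tri(rs):
    A=0;b=0
    for o,d in rs:
        P=np.eye(3)-np.outer(d,d);A=A+P;b=b+P@o
    return np.linalg.solve(A,b)
def onz(r,z):
    o,d=r; return o+d*(z-o[2])/d[2]
def proj(m,p):
    K=np.array([[m['fx'],0,m['cx']],[0,m['fy'],m['cy']],[0,0,1]])
    R=m['attitude'].T; rv=cv2.Rodrigues(R)[0]
    return cv2.projectPoints(np.array([p],float),rv,-R@m['eye'],K,m['distortion'])[0][0,0][::-1]
def wristm(s):
    m=camera_model('wrist');T=m['T_tool_cam'];R=s['tcp_rot']
    m['eye']=s['tool_pos']+R@T[:3,3];m['attitude']=R@T[:3,:3];return m
E
python3 - <<'E'
from h import *
S=camera_model('scene');T=camera_model('top')
for n,a,b in (('1',(257,370.9),(295.1,326.3)),('1b',(257,370.9),(278.1,253.9)),('2',(297.7,316.1),(278.1,253.9)),('2b',(297.7,316.1),(295.1,326.3)),('seat',(285,341.9),(284.9,293.1)),('base',(314.8,342.3),(284,293)),('tooth',(286.4,337.6),(280,285.8)),('corner',(288.6,333.2),(274.8,289.2))):
    rs=[ray(S,a),ray(T,b)];p=tri(rs);print(n,p.round(4),proj(S,p)-a,proj(T,p)-b)
E
```

```text
1 [0.4926 0.2235 0.0731] [0.03889088 1.56684273] [-1.26837986 -0.64743925]
1b [0.4892 0.3139 0.1443] [ -3.36258237 -25.98801514] [20.74364111  8.86197321]
2 [0.5175 0.3335 0.0718] [-0.00746135 -0.110062  ] [0.08063332 0.04522813]
2b [ 0.5223  0.2438 -0.0009] [-1.68427593 28.46210442] [-20.80616967 -14.22375115]
seat [0.5085 0.2752 0.0525] [0.08280457 1.85427799] [-1.42395716 -0.76774333]
base [ 0.5069  0.2761 -0.0038] [0.02287318 0.44783329] [-0.33810954 -0.17995889]
tooth [0.5134 0.2849 0.0554] [-0.02841287 -0.49812256] [0.38145392 0.2042436 ]
corner [0.522  0.2803 0.0433] [-0.00358031 -0.06182818] [0.04738137 0.02568339]
```

The scene view shows the clamp at about (300,345), with handle balls at (257,371) and (298,316). In the top view the stud is at about (288,293). The networks agree with both pictures. Next I check the obstacles (the motor and the grey box) before swinging across.

```bash
python3 - <<'E'
from h import *
S=camera_model('scene');T=camera_model('top')
for n,a,b in (('motor top',(106,550),(318,548)),('box bottom-near corner',(225,312),(200,368)),('box top corner',(52,320),(105,525)),('bottle tip',(185,146),(89,253))):
    p=tri([ray(S,a),ray(T,b)]);print(n,p.round(3),(proj(S,p)-a).round(1),(proj(T,p)-b).round(1))
for n,rc in (('box corner lo',(200,368)),('boxnear2',(60,268))): print(n,onz(ray(T,rc),.2))
for l in ('padlock','hex_key','bush'):
    b=find_in('top',l)[0]; print(l,b,onz(ray(T,b['position']),0.01))
s=get_state();R=s['tcp_rot'];p0=s['tool_pos']
import math
for w in ([.219,-.585,.45],[.5,-.35,.5],[.58,0,.5],[.45,.22,.40]):
    print(w,(R.T@(np.array(w)-p0)*1000).round())
E
```

```text
motor top [ 0.41  -0.088  0.198] [  0.2 -34.7] [36.9 10.9]
box bottom-near corner [0.641 0.15  0.022] [-0.2 -1.8] [1.6 0.9]
box top corner [ 0.742 -0.038  0.23 ] [-0.1 -0.9] [1.  0.5]
bottle tip [0.794 0.331 0.144] [0.7 3.3] [-2.5 -1.9]
box corner lo [0.6206743  0.16995892 0.2       ]
boxnear2 [0.81230565 0.30210932 0.2       ]
padlock {'position': [286.3, 409.4], 'p': 0.82} [0.5008081  0.08251578 0.01      ]
hex_key {'position': [195.0, 301.8], 'p': 0.78} [0.65410356 0.25992784 0.01      ]
bush {'position': [185.4, 239.3], 'p': 0.68} [0.6709538  0.36384492 0.01      ]
[0.219, -0.585, 0.45] [  -0.    0. -214.]
[0.5, -0.35, 0.5] [-122. -345. -264.]
[0.58, 0, 0.5] [-421. -543. -264.]
[0.45, 0.22, 0.4] [-673. -499. -164.]
```

>>> drive_tool(targets=[{"z": -60},{"z": -120},{"z": -180,"wz": -0.15},{"z": -230,"wz": -0.3},{"x": -20,"y": -58,"z": -250,"wz": -0.48},{"x": -40,"y": -116,"z": -264,"wz": -0.66},{"x": -60,"y": -174,"z": -264,"wz": -0.84},{"x": -80,"y": -232,"z": -264,"wz": -1.0},{"x": -101,"y": -290,"z": -264,"wz": -1.18},{"x": -122,"y": -345,"z": -264,"wz": -1.36}])

```text
invalid input at $.targets[0]: expected keys x, y, z, wx, wy, wz, hand
```

```bash
python3 - <<'E'
from h import *
s=get_state();R=s['tcp_rot'];p0=s['tool_pos'];print(s['t'],p0,s['joints'].round(3),np.degrees(np.arctan2(R[1,0],R[0,0])))
for w in ([.55,-.15,.48],[.58,0,.46],[.53,.14,.42],[.48,.27,.33]):
    print(w,(R.T@(np.array(w)-p0)*1000).round())
E
```

```text
0.75 [ 0.21946681 -0.58520009  0.23622029] [ 1.144  0.411 -0.013  1.596  0.006  1.134 -0.082] -69.43827522792999
[0.55, -0.15, 0.48] [-291. -462. -244.]
[0.58, 0, 0.46] [-421. -543. -224.]
[0.53, 0.14, 0.42] [-570. -545. -184.]
[0.48, 0.27, 0.33] [-709. -544.  -94.]
```

>>> drive_tool(targets=[{"x": 0,"y": 0,"z": -60,"wx": 0,"wy": 0,"wz": 0,"hand": -0.18},{"x": 0,"y": 0,"z": -120,"wx": 0,"wy": 0,"wz": 0,"hand": -0.18},{"x": 0,"y": 0,"z": -180,"wx": 0,"wy": 0,"wz": -0.15,"hand": -0.18},{"x": 0,"y": 0,"z": -230,"wx": 0,"wy": 0,"wz": -0.3,"hand": -0.18},{"x": -20,"y": -58,"z": -250,"wx": 0,"wy": 0,"wz": -0.48,"hand": -0.18},{"x": -40,"y": -116,"z": -264,"wx": 0,"wy": 0,"wz": -0.66,"hand": -0.18},{"x": -60,"y": -174,"z": -264,"wx": 0,"wy": 0,"wz": -0.84,"hand": -0.18},{"x": -80,"y": -232,"z": -264,"wx": 0,"wy": 0,"wz": -1.0,"hand": -0.18},{"x": -101,"y": -290,"z": -264,"wx": 0,"wy": 0,"wz": -1.18,"hand": -0.18},{"x": -122,"y": -345,"z": -264,"wx": 0,"wy": 0,"wz": -1.36,"hand": -0.18}])

```text
t: 2.0
tool_pos: [0.5009, -0.3482, 0.5004]
tcp_rot: [[0.988, 0.153, 0.0], [0.153, -0.988, -0.0], [0.0, 0.0, -1.0]]
contact_force: [0.3, -1.1, 0.0]
gripper_width: 0.0504
```

```bash
python3 - <<'E'
from h import *
s=get_state();R=s['tcp_rot'];p0=s['tool_pos'];print(s['t'],p0,s['joints'].round(3),np.degrees(np.arctan2(R[1,0],R[0,0])),s['gripper_width'],s['contact_force'],s['ft_torque'])
for w in ([.55,-.15,.48],[.58,0,.46],[.53,.14,.42],[.48,.27,.33]):
    print(w,(R.T@(np.array(w)-p0)*1000).round())
E
```

```text
2.0 [ 0.50093005 -0.34823712  0.50041943] [ 0.772  0.327 -0.366  1.133  0.116  1.7    0.592] 8.823534670523662 0.05044241734196097 [ 0.3482843  -1.05957731  0.04146096] [ 0.02810749 -0.02108431 -0.01726555]
[0.55, -0.15, 0.48] [  79. -188.   20.]
[0.58, 0, 0.46] [ 132. -332.   40.]
[0.53, 0.14, 0.42] [ 104. -478.   80.]
[0.48, 0.27, 0.33] [  74. -614.  170.]
```

>>> drive_tool(targets=[{"x": 23,"y": -58,"z": 5,"wx": 0,"wy": 0,"wz": -0.17,"hand": -0.18},{"x": 46,"y": -116,"z": 10,"wx": 0,"wy": 0,"wz": -0.35,"hand": -0.18},{"x": 70,"y": -173,"z": 18,"wx": 0,"wy": 0,"wz": -0.52,"hand": -0.18},{"x": 90,"y": -230,"z": 26,"wx": 0,"wy": 0,"wz": -0.7,"hand": -0.18},{"x": 112,"y": -287,"z": 34,"wx": 0,"wy": 0,"wz": -0.87,"hand": -0.18},{"x": 130,"y": -345,"z": 45,"wx": 0,"wy": 0,"wz": -1.05,"hand": -0.18},{"x": 120,"y": -402,"z": 60,"wx": 0,"wy": 0,"wz": -1.22,"hand": -0.18},{"x": 110,"y": -458,"z": 75,"wx": 0,"wy": 0,"wz": -1.4,"hand": -0.18},{"x": 96,"y": -513,"z": 100,"wx": 0,"wy": 0,"wz": -1.58,"hand": -0.18},{"x": 85,"y": -565,"z": 130,"wx": 0,"wy": 0,"wz": -1.76,"hand": -0.18}])

```text
t: 3.25
tool_pos: [0.4975, 0.2248, 0.3702]
tcp_rot: [[-0.342, 0.94, 0.002], [0.94, 0.342, -0.0], [-0.001, 0.002, -1.0]]
contact_force: [0.5, 0.3, 0.9]
gripper_width: 0.0504
```

```bash
python3 - <<'E'
from h import *
s=get_state();R=s['tcp_rot'];p0=s['tool_pos'];print(s['t'],p0,s['joints'].round(3),np.degrees(np.arctan2(R[1,0],R[0,0])),s['gripper_width'],s['contact_force'],s['ft_torque'])
m=wristm(s)
print(proj(m,[.507,.2765,.0975]), R.T@(np.array([.507,.2765,.0975])-p0))
snap('wrist','w1.png')
for l in ('handle_a','nut_seat','clamp','set_nut_corner','washer_tooth'):
    print(l,[(np.round(d['position'],1),round(d['p'],2)) for d in spot_point('wrist',l)[:3]])
E
```

```text
3.25 [0.49747296 0.22481684 0.37015435] [ 0.194  0.308 -0.911  1.544  0.246  1.409  1.186] 110.0057308181014 0.05042844884886574 [0.4619138  0.31308541 0.89658822] [ 0.01984941 -0.07898198  0.02688049]
[208.88914009 370.35021806] [0.04554734 0.02607504 0.27266801]
handle_a [(array([174. , 323.9]), 0.83), (array([223.5, 409. ]), 0.77), (array([194.7, 367.4]), 0.24)]
nut_seat [(array([200.6, 366.2]), 0.97)]
clamp [(array([185.6, 366.5]), 0.78)]
set_nut_corner [(array([212.9, 367.5]), 0.68)]
washer_tooth [(array([206.7, 371.7]), 0.82)]
```

View pics/w1.png

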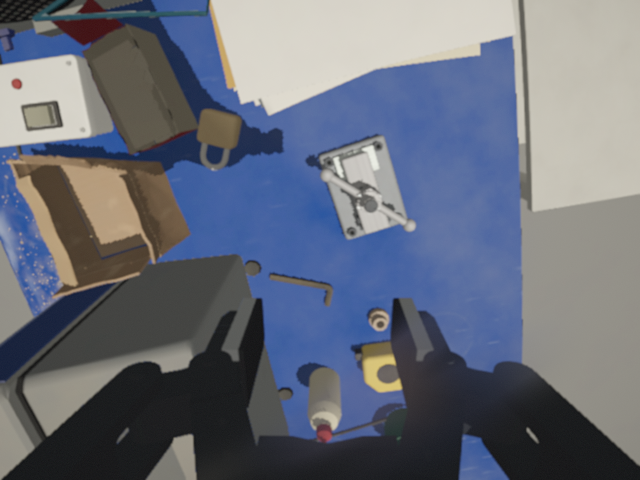

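The wrist view shows the stud top at (205,370) and the balls at (174,324) and (224,409). That fits the triangulation to within 2 to 4 px.

```bash
python3 - <<'E'
from h import *
s=get_state();R=s['tcp_rot'];p0=s['tool_pos'];m=wristm(s)
S=camera_model('scene');T=camera_model('top')
a=tri([ray(S,(257,370.9)),ray(T,(295.1,326.3)),ray(m,(174,323.9))]);b=tri([ray(S,(297.7,316.1)),ray(T,(278.1,253.9)),ray(m,(223.5,409))])
print(a,b,(a+b)/2,np.linalg.norm(a-b),np.degrees(np.arctan2(*(b-a)[1::-1])))
for rc in ((174,323.9),(223.5,409)): print(onz(ray(m,rc),.07))
c=tri([ray(S,(285,341.9)),ray(T,(284.9,293.1)),ray(m,(200.6,366.2))]);print(c)
c=(a+b)/2
for z in (.2,.13,.076):
  print((R.T@(np.array([c[0],c[1],z])-p0)*1000).round(1))
E
```

```text
[0.49382877 0.2200481  0.069982  ] [0.51777261 0.33075827 0.06779381] [0.50580069 0.27540318 0.06888791] 0.11329094750956355 77.7963170714786
[0.49499331 0.21656949 0.07      ]
[0.51601452 0.32676601 0.07      ]
[0.50936845 0.27459745 0.05211216]
[ 48.3  23.9 170.6]
[ 48.3  23.8 240.6]
[ 48.4  23.8 294.6]
```

>>> drive_tool(targets=[{"x": 5,"y": 3,"z": 20,"wx": 0,"wy": 0,"wz": -0.05,"hand": -0.18},{"x": 11,"y": 6,"z": 40,"wx": 0,"wy": 0,"wz": -0.12,"hand": -0.18},{"x": 18,"y": 9,"z": 65,"wx": 0,"wy": 0,"wz": -0.18,"hand": -0.18},{"x": 25,"y": 12,"z": 90,"wx": 0,"wy": 0,"wz": -0.24,"hand": -0.18},{"x": 31,"y": 15,"z": 115,"wx": 0,"wy": 0,"wz": -0.3,"hand": -0.18},{"x": 37,"y": 18,"z": 135,"wx": 0,"wy": 0,"wz": -0.36,"hand": -0.18},{"x": 43,"y": 21,"z": 155,"wx": 0,"wy": 0,"wz": -0.42,"hand": -0.18},{"x": 48,"y": 24,"z": 170,"wx": 0,"wy": 0,"wz": -0.47,"hand": -0.18},{"x": 48,"y": 24,"z": 171,"wx": 0,"wy": 0,"wz": -0.47,"hand": -0.18},{"x": 48,"y": 24,"z": 171,"wx": 0,"wy": 0,"wz": -0.47,"hand": -0.18}])

```text
t: 4.8
tool_pos: [0.5062, 0.2754, 0.2]
tcp_rot: [[-0.724, 0.69, 0.002], [0.69, 0.724, -0.0], [-0.001, 0.001, -1.0]]
contact_force: [0.7, 0.5, 0.3]
gripper_width: 0.0502
```

```bash
python3 - <<'E'
from h import *
s=get_state();R=s['tcp_rot'];p0=s['tool_pos'];print(s['t'],p0,s['joints'].round(3),np.degrees(np.arctan2(R[1,0],R[0,0])),s['contact_force'],s['ft_torque'])
m=wristm(s)
snap('wrist','w2.png')
for l in ('handle_a','nut_seat','clamp','set_nut_corner','washer_tooth'):
    print(l,[(np.round(d['position'],1),round(d['p'],2),onz(ray(m,d['position']),dict(handle_a=.07,nut_seat=.058,clamp=0,set_nut_corner=.0455,washer_tooth=.0535)[l]).round(4)) for d in spot_point('wrist',l)[:3]])
E
```

```text
4.8 [0.50620898 0.27535416 0.19998504] [ 0.089  0.529 -0.935  1.717  0.467  1.134  1.398] 136.40562386268707 [0.72659441 0.49701419 0.29397126] [-0.00699695  0.00639983 -0.03451303]
handle_a [(array([285.5, 371. ]), 0.79, array([0.5151, 0.3314, 0.07  ]))]
nut_seat [(array([215.9, 330.9]), 0.95, array([0.5022, 0.2752, 0.058 ]))]
clamp [(array([198.3, 331.7]), 0.84, array([0.5019, 0.2765, 0.    ]))]
set_nut_corner [(array([228.2, 323.2]), 0.79, array([0.5155, 0.2809, 0.0455])), (array([ 32.6, 155.9]), 0.41, array([0.5013, 0.1026, 0.0455]))]
washer_tooth [(array([230.7, 325.9]), 0.8, array([0.5136, 0.2819, 0.0535])), (array([292.8, 183.6]), 0.4, array([0.6307, 0.2415, 0.0535]))]
```

View pics/w2.png

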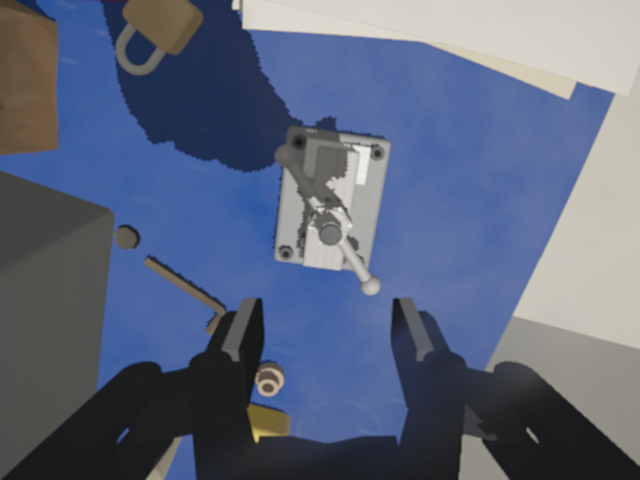

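Stud top is at (234,330), with the balls at (286,371) and (156,288).

```bash
python3 - <<'E'
from h import *
s=get_state();m=wristm(s)
a=onz(ray(m,(285.5,371)),.07);b=onz(ray(m,(156,287.5)),.07);print(a,b,(a+b)/2,np.linalg.norm(a-b),np.degrees(np.arctan2(*(a-b)[1::-1])))
print(onz(ray(m,(234,330)),.0975))
im=cv2.imread('pics/w2.png')[110:310,250:420]
cv2.imwrite('pics/w2c.png',cv2.resize(im,None,fx=3.5,fy=3,interpolation=cv2.INTER_CUBIC))
E
```

```text
[0.51513923 0.33117752 0.07      ] [0.4924974  0.22296137 0.07      ] [0.50381832 0.27706944 0.07      ] 0.11055943169502061 78.18259807124136
[0.50335269 0.27491901 0.0975    ]
```

View pics/w2c.png

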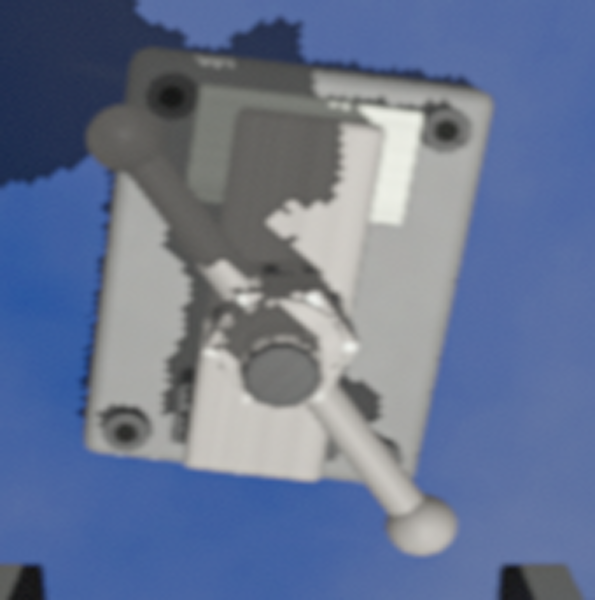

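>>> drive_tool(targets=[{"x": 1,"y": -1,"z": 20,"wx": 0,"wy": 0,"wz": 0,"hand": -0.18},{"x": 1,"y": -1,"z": 40,"wx": 0,"wy": 0,"wz": 0,"hand": -0.18},{"x": 1,"y": -1,"z": 60,"wx": 0,"wy": 0,"wz": 0,"hand": -0.18},{"x": 1,"y": -1,"z": 78,"wx": 0,"wy": 0,"wz": 0,"hand": -0.18},{"x": 1,"y": -1,"z": 94,"wx": 0,"wy": 0,"wz": 0,"hand": -0.18},{"x": 1,"y": -1,"z": 106,"wx": 0,"wy": 0,"wz": 0,"hand": -0.18},{"x": 1,"y": -1,"z": 116,"wx": 0,"wy": 0,"wz": 0,"hand": -0.18},{"x": 1,"y": -1,"z": 122,"wx": 0,"wy": 0,"wz": 0.05,"hand": -0.18},{"x": 1,"y": -1,"z": 124,"wx": 0,"wy": 0,"wz": 0.12,"hand": -0.18},{"x": 1,"y": -1,"z": 124,"wx": 0,"wy": 0,"wz": 0.18,"hand": -0.18}])

```text
t: 6.35
tool_pos: [0.5051, 0.2752, 0.0759]
tcp_rot: [[-0.588, 0.809, 0.002], [0.809, 0.588, -0.0], [-0.002, 0.002, -1.0]]
contact_force: [0.6, 0.4, 0.1]
gripper_width: 0.0507
```

```bash
cat > st.py <<'E'
from h import *
s=get_state();R=s['tcp_rot'];print(s['t'],s['tool_pos'].round(4),'j',s['joints'].round(3),'yaw',np.degrees(np.arctan2(R[1,0],R[0,0])).round(2),'F',s['contact_force'].round(2),'M',s['ft_torque'].round(3))
c=np.array([.505,.2755]);r=s['tool_pos'][:2]-c;F=s['contact_force'];print('Mstud',s['ft_torque'][2]+r[0]*F[1]-r[1]*F[0], 'zaxis',R[:,2].round(3))
E
python3 st.py
```

```text
6.35 [0.5051 0.2752 0.0759] j [-0.015  0.65  -0.79   1.832  0.581  0.905  1.123] yaw 125.99 F [0.62 0.35 0.14] M [ 0.061  0.016 -0.046]
Mstud -0.04531230846014407 zaxis [ 0.002 -0.    -1.   ]
```

>>> drive_tool(targets=[{"x": 0,"y": 0,"z": 0,"wx": 0,"wy": 0,"wz": 0.12,"hand": -0.18},{"x": 0,"y": 0,"z": 0,"wx": 0,"wy": 0,"wz": 0.25,"hand": -0.18},{"x": 0,"y": 0,"z": 0,"wx": 0,"wy": 0,"wz": 0.4,"hand": -0.18},{"x": 0,"y": 0,"z": 0,"wx": 0,"wy": 0,"wz": 0.55,"hand": -0.18},{"x": 0,"y": 0,"z": 0,"wx": 0,"wy": 0,"wz": 0.7,"hand": -0.18},{"x": 0,"y": 0,"z": 0,"wx": 0,"wy": 0,"wz": 0.85,"hand": -0.18},{"x": 0,"y": 0,"z": 0,"wx": 0,"wy": 0,"wz": 1.0,"hand": -0.18},{"x": 0,"y": 0,"z": 0,"wx": 0,"wy": 0,"wz": 1.15,"hand": -0.18},{"x": 0,"y": 0,"z": 0,"wx": 0,"wy": 0,"wz": 1.3,"hand": -0.18},{"x": 0,"y": 0,"z": 0,"wx": 0,"wy": 0,"wz": 1.45,"hand": -0.18}])

```text
t: 7.6
tool_pos: [0.5054, 0.2754, 0.076]
tcp_rot: [[0.736, 0.677, 0.003], [0.677, -0.736, -0.0], [0.002, 0.002, -1.0]]
contact_force: [-0.1, -0.1, -0.7]
gripper_width: 0.0505
```

```bash
python3 st.py; python3 - <<'E'
from h import *
for c in ('top','scene'):
  im=snap(c,c+'1.png');cv2.imwrite('pics/%s1c.png'%c,cv2.resize(im[200:350,210:410,::-1],None,fx=4,fy=4))
  print([(np.round(d['position'],1),round(d['p'],2)) for d in spot_point(c,'handle_a')[:3]])
E
```

```text
7.6 [0.5054 0.2754 0.076 ] j [-0.254  0.554 -0.442  1.847  0.319  0.808 -0.117] yaw 42.63 F [-0.1  -0.07 -0.75] M [ 0.009  0.038 -0.043]
Mstud -0.04333770337631807 zaxis [ 0.003 -0.    -1.   ]
[(array([186.3, 241.6]), 0.52)]
[(array([297.2, 316.5]), 0.81), (array([257.8, 371.6]), 0.75)]
```

View pics/scene1c.png

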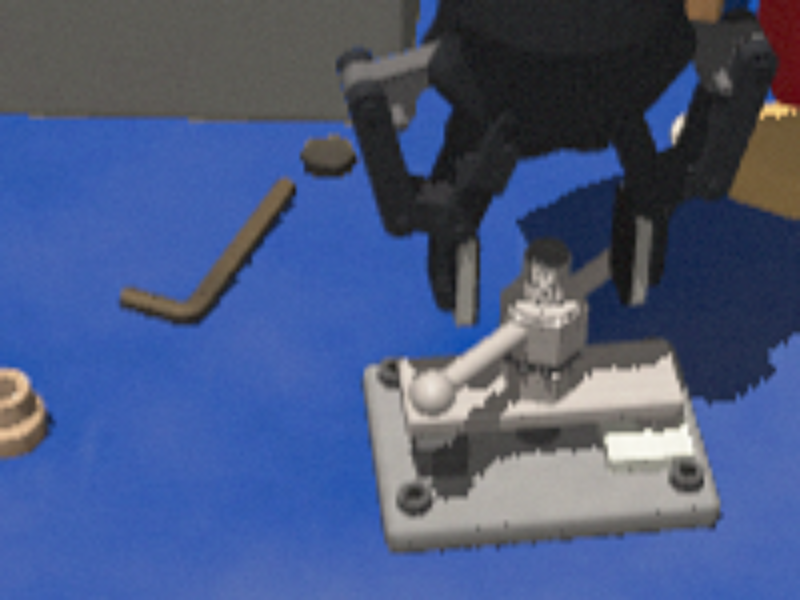

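```bash
python3 - <<'E'
from h import *
S=camera_model('scene')
s=get_state();R=s['tcp_rot']
for dz in (0,.005,.01,.015,.02,.025):
    for sx in (1,-1): print(dz,sx,(proj(S,s['tool_pos']+R@np.array([sx*.027,0,dz]))-[200,210])[::-1]*4)
E
```

```text
0 1 [467.32929007 302.89846002]
0 -1 [623.64500234 282.77308241]
0.005 1 [466.96641121 314.00573739]
0.005 -1 [622.65691293 293.82726556]
0.01 1 [466.60646333 325.02250242]
0.01 -1 [621.67648711 304.79257829]
0.015 1 [466.24941274 335.94980537]
0.015 -1 [620.70364072 315.67003678]
0.02 1 [465.89522626 346.78868114]
0.02 -1 [619.73829076 326.46064259]
0.025 1 [465.54387116 357.54014956]
0.025 -1 [618.78035535 337.16538293]
```

View pics/top1c.png

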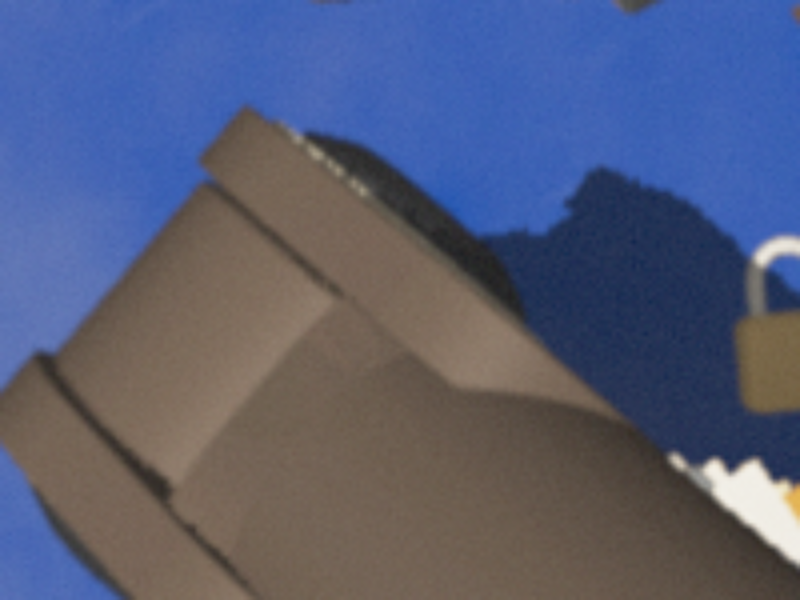

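```bash
python3 - <<'E'
from h import *
S=camera_model('scene')
s=get_state();R=s['tcp_rot'];m=wristm(s)
snap('wrist','w3.png')
for dz in (0,.01,.02,.025):
    for p in ((.025,-.011),(-.025,-.011),(.025,.011),(-.025,.011)):
        q=s['tool_pos']+R@np.array([*p,dz]); print(dz,p,((proj(S,q)-[200,210])[::-1]*4).round(),proj(m,q).round())
E
```

```text
0 (0.025, -0.011) [480. 324.] [296. 394.]
0 (-0.025, -0.011) [627. 305.] [296. 263.]
0 (0.025, 0.011) [466. 281.] [346. 391.]
0 (-0.025, 0.011) [609. 262.] [346. 266.]
0.01 (0.025, -0.011) [480. 346.] [285. 390.]
0.01 (-0.025, -0.011) [625. 327.] [285. 267.]
0.01 (0.025, 0.011) [465. 303.] [332. 388.]
0.01 (-0.025, 0.011) [608. 284.] [332. 269.]
0.02 (0.025, -0.011) [479. 368.] [275. 387.]
0.02 (-0.025, -0.011) [623. 349.] [275. 270.]
0.02 (0.025, 0.011) [465. 324.] [320. 385.]
0.02 (-0.025, 0.011) [606. 306.] [320. 272.]
0.025 (0.025, -0.011) [478. 379.] [270. 385.]
0.025 (-0.025, -0.011) [622. 360.] [270. 271.]
0.025 (0.025, 0.011) [464. 335.] [314. 383.]
0.025 (-0.025, 0.011) [605. 317.] [314. 274.]
```

View pics/w3.png

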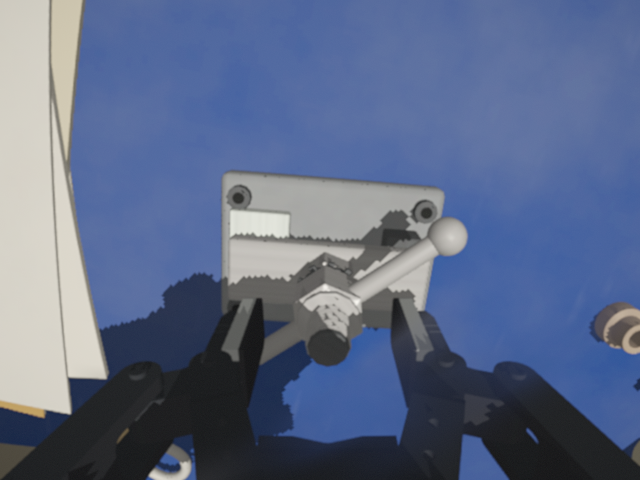

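The wrist view shows the finger tips at (298,262) and (298,392). At this opening they stand at about the TCP height, not 25 mm ahead of it, so they passed over the bar and the handle didn't move. I turn back and go lower.

>>> drive_tool(targets=[{"x": 0,"y": 0,"z": -5,"wx": 0,"wy": 0,"wz": -0.15,"hand": -0.18},{"x": 0,"y": 0,"z": -5,"wx": 0,"wy": 0,"wz": -0.33,"hand": -0.18},{"x": 0,"y": 0,"z": -5,"wx": 0,"wy": 0,"wz": -0.51,"hand": -0.18},{"x": 0,"y": 0,"z": -5,"wx": 0,"wy": 0,"wz": -0.69,"hand": -0.18},{"x": 0,"y": 0,"z": -5,"wx": 0,"wy": 0,"wz": -0.87,"hand": -0.18},{"x": 0,"y": 0,"z": -5,"wx": 0,"wy": 0,"wz": -1.05,"hand": -0.18},{"x": 0,"y": 0,"z": -4,"wx": 0,"wy": 0,"wz": -1.23,"hand": -0.18},{"x": 0,"y": 0,"z": -2,"wx": 0,"wy": 0,"wz": -1.41,"hand": -0.18},{"x": 0,"y": 0,"z": 4,"wx": 0,"wy": 0,"wz": -1.5,"hand": -0.18},{"x": 0,"y": 0,"z": 14,"wx": 0,"wy": 0,"wz": -1.5,"hand": -0.18}])

```text
t: 9.1
tool_pos: [0.5056, 0.2752, 0.0617]
tcp_rot: [[-0.63, 0.776, 0.003], [0.776, 0.63, 0.0], [-0.002, 0.003, -1.0]]
contact_force: [0.3, -1.5, 0.1]
gripper_width: 0.0502
```

```bash
python3 st.py
```

```text
9.1 [0.5056 0.2752 0.0617] j [-0.017  0.673 -0.787  1.839  0.609  0.886  1.156] yaw 129.07 F [ 0.26 -1.47  0.14] M [-0.006  0.042  0.022]
Mstud 0.020993871781115257 zaxis [ 0.003  0.    -1.   ]
```

>>> drive_tool(targets=[{"x": 0,"y": 0,"z": 0,"wx": 0,"wy": 0,"wz": 0.12,"hand": -0.18},{"x": 0,"y": 0,"z": 0,"wx": 0,"wy": 0,"wz": 0.25,"hand": -0.18},{"x": 0,"y": 0,"z": 0,"wx": 0,"wy": 0,"wz": 0.4,"hand": -0.18},{"x": 0,"y": 0,"z": 0,"wx": 0,"wy": 0,"wz": 0.55,"hand": -0.18},{"x": 0,"y": 0,"z": 0,"wx": 0,"wy": 0,"wz": 0.7,"hand": -0.18},{"x": 0,"y": 0,"z": 0,"wx": 0,"wy": 0,"wz": 0.85,"hand": -0.18},{"x": 0,"y": 0,"z": 0,"wx": 0,"wy": 0,"wz": 1.0,"hand": -0.18},{"x": 0,"y": 0,"z": 0,"wx": 0,"wy": 0,"wz": 1.15,"hand": -0.18},{"x": 0,"y": 0,"z": 0,"wx": 0,"wy": 0,"wz": 1.3,"hand": -0.18},{"x": 0,"y": 0,"z": 0,"wx": 0,"wy": 0,"wz": 1.45,"hand": -0.18}])

```text
t: 10.35
tool_pos: [0.5046, 0.2758, 0.0611]
tcp_rot: [[0.698, 0.716, 0.002], [0.716, -0.698, 0.001], [0.002, 0.001, -1.0]]
contact_force: [-2.2, 1.7, -0.9]
gripper_width: 0.0501
```

```bash
python3 st.py; python3 - <<'E'
from h import *
for c in ('scene','wrist'):
  im=snap(c,c+'4.png')
  if c=='scene':cv2.imwrite('pics/%s4c.png'%c,cv2.resize(im[200:350,210:410,::-1],None,fx=4,fy=4))
  print([(np.round(d['position'],1),round(d['p'],2)) for d in spot_point(c,'handle_a')[:3]])
E
```

```text
10.35 [0.5046 0.2758 0.0611] j [-0.257  0.575 -0.44   1.856  0.336  0.782 -0.078] yaw 45.7 F [-2.19  1.66 -0.91] M [0.342 0.426 0.04 ]
Mstud 0.04032297496264542 zaxis [ 0.002  0.001 -1.   ]
[(array([269.8, 307.4]), 0.95), (array([283.9, 384.4]), 0.79)]
[(array([452.6, 466.6]), 0.65), (array([257.2, 194.1]), 0.57)]
```

View pics/scene4c.png

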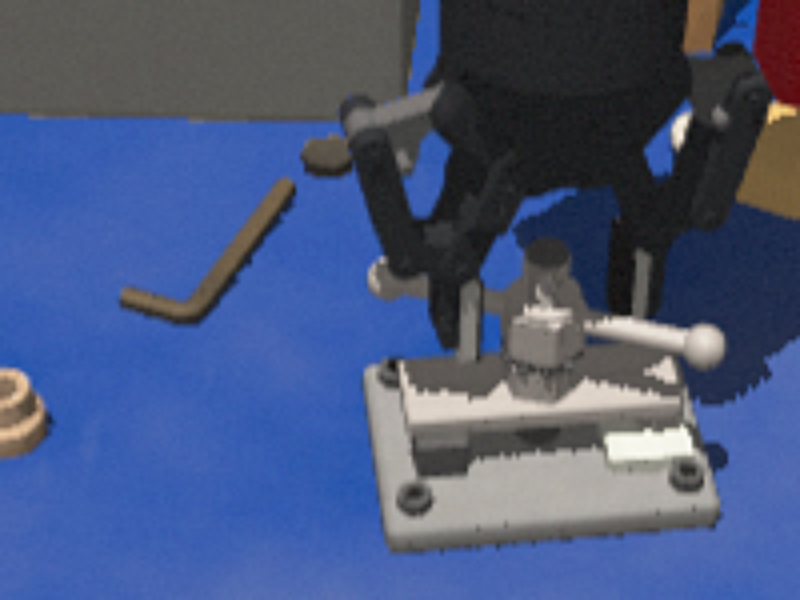

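View pics/wrist4.png

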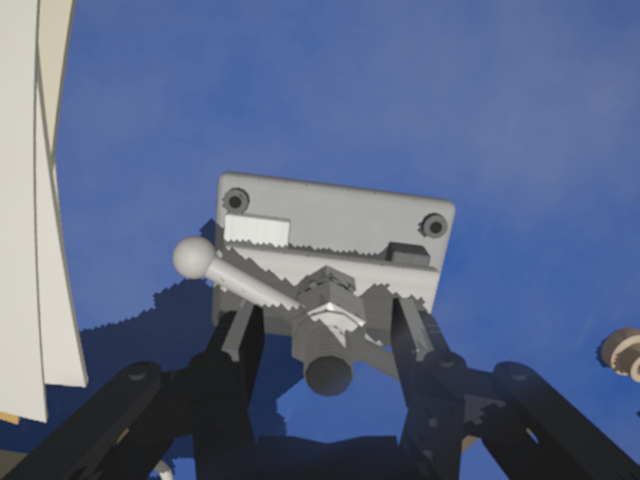

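The handle has turned about 66° clockwise; its balls are now at (270,307) and (284,384) in the scene view. Running on within the free range.

>>> drive_tool(targets=[{"x": 0,"y": 0,"z": 0,"wx": 0,"wy": 0,"wz": 0.11,"hand": -0.18},{"x": 0,"y": 0,"z": 0,"wx": 0,"wy": 0,"wz": 0.22,"hand": -0.18},{"x": 0,"y": 0,"z": 0,"wx": 0,"wy": 0,"wz": 0.33,"hand": -0.18},{"x": 0,"y": 0,"z": 0,"wx": 0,"wy": 0,"wz": 0.44,"hand": -0.18},{"x": 0,"y": 0,"z": 0,"wx": 0,"wy": 0,"wz": 0.55,"hand": -0.18},{"x": 0,"y": 0,"z": 0,"wx": 0,"wy": 0,"wz": 0.66,"hand": -0.18},{"x": 0,"y": 0,"z": 0,"wx": 0,"wy": 0,"wz": 0.77,"hand": -0.18},{"x": 0,"y": 0,"z": 0,"wx": 0,"wy": 0,"wz": 0.88,"hand": -0.18},{"x": 0,"y": 0,"z": 0,"wx": 0,"wy": 0,"wz": 0.98,"hand": -0.18},{"x": 0,"y": 0,"z": 0,"wx": 0,"wy": 0,"wz": 1.05,"hand": -0.18}])

```text
t: 11.8
tool_pos: [0.5054, 0.2756, 0.0613]
tcp_rot: [[0.97, -0.241, 0.003], [-0.241, -0.97, 0.0], [0.003, -0.001, -1.0]]
contact_force: [-0.1, 1.4, -1.5]
gripper_width: 0.0503
```

```bash
python3 st.py; python3 - <<'E'
from h import *
for c in ('wrist',):
  im=snap(c,c+'5.png')
  cv2.imwrite('pics/%s5c.png'%c,cv2.resize(im[200:420,200:460,::-1],None,fx=2.7,fy=2.7,interpolation=cv2.INTER_CUBIC))
E
```

```text
11.8 [0.5054 0.2756 0.0613] j [-0.45   0.54  -0.178  1.869  0.137  0.741 -0.948] yaw -13.95 F [-0.05  1.4  -1.5 ] M [0.306 0.082 0.076]
Mstud 0.07608982466124227 zaxis [ 0.003  0.    -1.   ]
```

View pics/wrist5c.png

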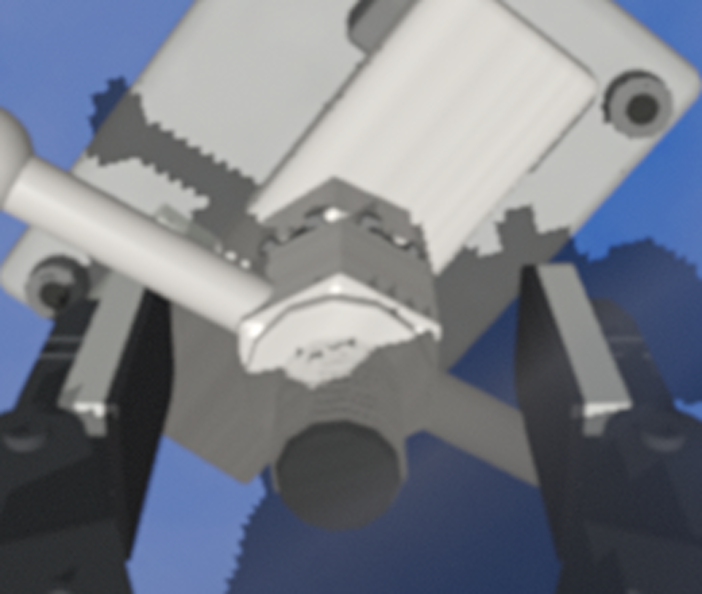

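```bash
python3 - <<'E'
import cv2
im=cv2.imread('pics/wrist5.png')
cv2.imwrite('pics/w5d.png',cv2.resize(im[60:300,180:500],None,fx=2.5,fy=2.5,interpolation=cv2.INTER_CUBIC))
E
```

```text
(no output)
```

View pics/w5d.png

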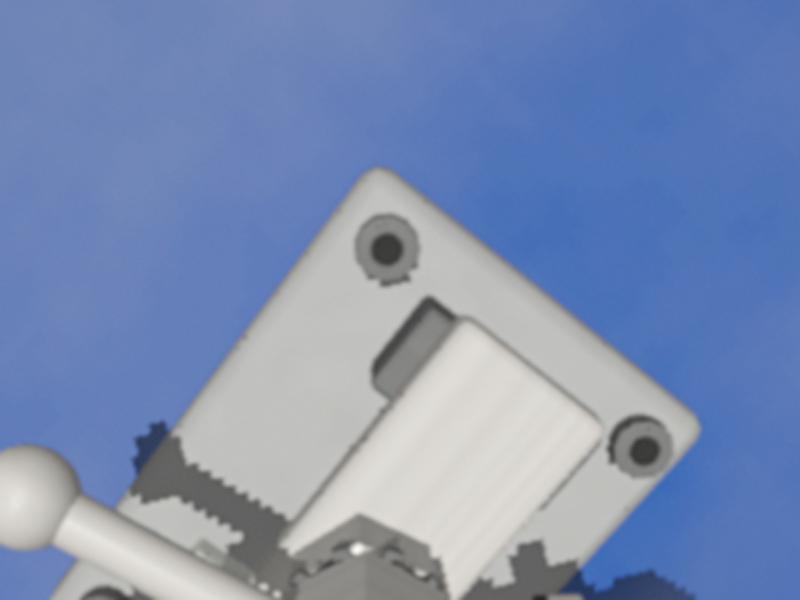

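>>> drive_tool(targets=[{"x": 0,"y": 0,"z": 0,"wx": 0,"wy": 0,"wz": 0.03,"hand": -0.18},{"x": 0,"y": 0,"z": 0,"wx": 0,"wy": 0,"wz": 0.06,"hand": -0.18},{"x": 0,"y": 0,"z": 0,"wx": 0,"wy": 0,"wz": 0.09,"hand": -0.18},{"x": 0,"y": 0,"z": 0,"wx": 0,"wy": 0,"wz": 0.12,"hand": -0.18},{"x": 0,"y": 0,"z": 0,"wx": 0,"wy": 0,"wz": 0.15,"hand": -0.18},{"x": 0,"y": 0,"z": 0,"wx": 0,"wy": 0,"wz": 0.15,"hand": -0.18},{"x": 0,"y": 0,"z": 0,"wx": 0,"wy": 0,"wz": 0.15,"hand": -0.18},{"x": 0,"y": 0,"z": 0,"wx": 0,"wy": 0,"wz": 0.15,"hand": -0.18},{"x": 0,"y": 0,"z": 0,"wx": 0,"wy": 0,"wz": 0.15,"hand": -0.18},{"x": 0,"y": 0,"z": 0,"wx": 0,"wy": 0,"wz": 0.15,"hand": -0.18}])

```text
t: 13.1
tool_pos: [0.5054, 0.2756, 0.0613]
tcp_rot: [[0.922, -0.386, 0.003], [-0.386, -0.922, 0.0], [0.002, -0.002, -1.0]]
contact_force: [-1.4, -0.2, -1.8]
gripper_width: 0.0501
```

```bash
python3 st.py
```

```text
13.1 [0.5054 0.2756 0.0613] j [-0.479  0.537 -0.139  1.871  0.108  0.737 -1.075] yaw -22.72 F [-1.38 -0.18 -1.83] M [0.125 0.021 0.025]
Mstud 0.02527086559235124 zaxis [ 0.003  0.    -1.   ]
```

```bash
python3 - <<'E'
from h import *
s=get_state()
im=snap('wrist','w6.png')
cv2.imwrite('pics/w6d.png',cv2.resize(im[230:400,270:385,::-1],None,fx=5,fy=3.5*5/3.5,interpolation=cv2.INTER_CUBIC)[:600])
np.save('s6.npy',dict(R=s['tcp_rot'],p=s['tool_pos']),allow_pickle=True)
for l in ('handle_a','nut_seat','set_nut_corner','washer_tooth'):
    print(l,[(np.round(d['position'],1),round(d['p'],2)) for d in spot_point('wrist',l)[:3]])
E
```

```text
handle_a [(array([258.8, 187.4]), 0.66)]
nut_seat [(array([313.1, 324.1]), 0.86), (array([258. , 326.4]), 0.47)]
set_nut_corner [(array([282.8, 352.4]), 0.78)]
washer_tooth [(array([289.6, 348.8]), 0.6)]
```

View pics/w6d.png

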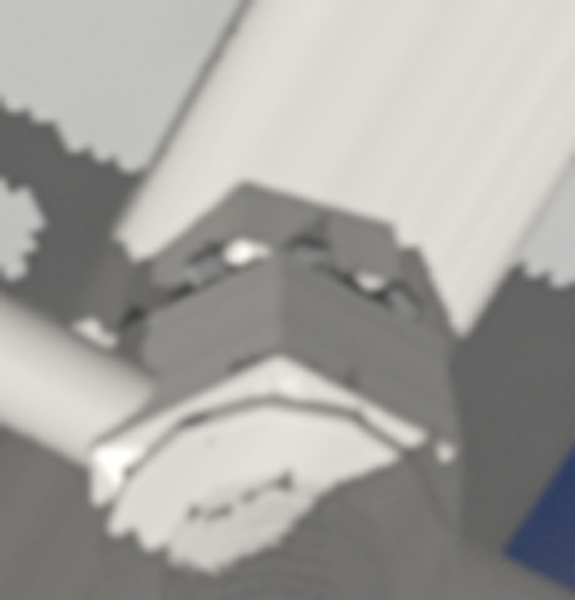

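View pics/w6.png

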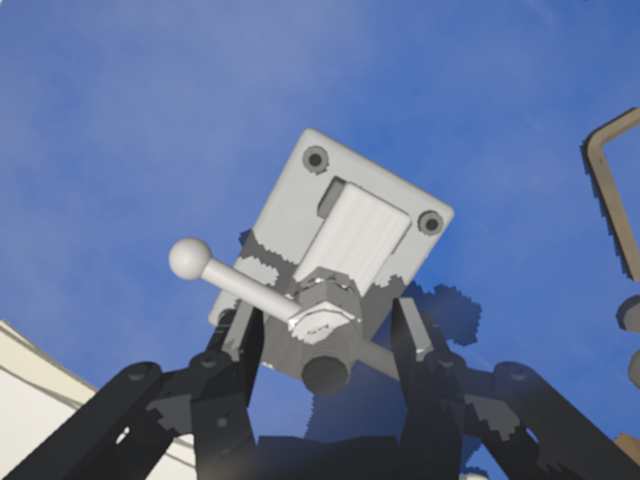

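```bash
cat > fit.py <<'E'
from h import *
from scipy.optimize import least_squares
from scipy.spatial.transform import Rotation as Ro
d=np.load('s6.npy',allow_pickle=True).item()
m0=wristm(dict(tcp_rot=d['R'],tool_pos=d['p']))
c=lambda x,y:(230+y/5,270+x/5)
def P(x,y,z):return np.array([x,y,z])
def pol(r,a,z):return np.array([r*np.cos(a),r*np.sin(a),z])
# world: origin at clamp on stud
def res(q,full=False):
    t=q[:3];rv=q[3:6];yaw,h,sa,la=q[6:10]
    m=dict(m0);m['eye']=m0['eye']-np.array([.505,.2755,0])+t;m['attitude']=Ro.from_rotvec(rv).as_matrix()@m0['attitude']
    k=np.array([[np.cos(yaw),-np.sin(yaw),0],[np.sin(yaw),np.cos(yaw),0],[0,0,1]])
    o=[]
    def add(p,rc,s,n): o.append((n,(proj(m,p)-np.array(rc)),s))
    add(P(0,0,.0975),(376,324.5),1,'stud')
    add(k@P(sg*.048,.016*sg2a,.039),(181.5,343.5),1,'strapL');add(k@P(sg*.048,-.016*sg2a,.039),(218,411.5),1,'strapR')
    add(k@P(sg*.058,.042*sg2a,.014),(127,306),2,'baseL');add(k@P(sg*.058,-.042*sg2a,.014),(211,455),2,'baseR')
    add(pol(.01386,sa,.039),c(245,182),.7,'sA');add(pol(.01386,sa+sd,.039),c(392,225),.7,'sB')
    add(pol(.055,ha(la),.067+h),(258,190),1,'ball')
    add(pol(.015,la,.055+h),c(282,252),.5,'Lb');add(pol(.015,la,.073+h),c(282,357),.8,'Lt')
    if full:return o,m
    r=np.concatenate([e/s for _,e,s in o])
    return np.concatenate([r,t/np.array([.003,.003,.003]),rv/.01])
best=None
dirp=None
# direction in world for each seen point -> initial guesses by back projection
def ang(rc,z):
    p=onz(ray(m0,rc),z)-np.array([.505,.2755,z]);return np.arctan2(p[1],p[0])
sa0=ang(c(245,182),.039);sb0=ang(c(392,225),.039);la0=ang(c(282,252),.056);hb=ang((258,190),.068)
yaw0=(ang((181.5,343.5),.039)+ang((218,411.5),.039))/2
print(np.degrees([sa0,sb0,la0,hb,yaw0]))
sg=1;sd=np.pi/3*np.sign(np.sin(sb0-sa0));sg2a=np.sign(np.sin(ang((181.5,343.5),.039)-yaw0))
off=np.round((hb-la0)/(np.pi/6))*np.pi/6
print('handle offset from corner',np.degrees(off))
ha=lambda la:la+off
r=least_squares(res,np.r_[np.zeros(6),yaw0,.0015,sa0,la0])
q=r.x;print('t',q[:3]*1000,'rv',q[3:6],'yaw',np.degrees(q[6]),'h mm',q[7]*1000,'set',np.degrees(q[8]),'lock',np.degrees(q[9]),'cost',r.cost)
cov=np.linalg.inv(r.jac.T@r.jac);print('sig h mm',np.sqrt(cov[7,7])*1000)
for n,e,s in res(q,True)[0]:print(n,e.round(2))
E
python3 fit.py
```

```text
[ 82.29990324  23.91170197  69.15713676 126.40048308  41.30611785]
handle offset from corner 59.99999999999999
t [-0.26251611 -2.16492233  2.88002105] rv [ 0.01214814 -0.00900548  0.00052115] yaw 39.48390248333956 h mm 3.301774676810436 set 78.11948478168637 lock 65.5263056099823 cost 8.835783436596703
sig h mm 0.5252112430443042
stud [0.82 0.36]
strapL [0.75 1.21]
strapR [-0.44  0.11]
baseL [-0.09 -3.88]
baseR [-0.29  2.07]
sA [-1.09 -0.3 ]
sB [-0.1   0.28]
ball [-0.09  1.33]
Lb [ 0.12 -0.51]
Lt [ 0.38 -0.35]
```

```bash
sed -i "s/^    add(k@P(sg\*.058.*$//" fit.py; cat >> fit.py <<'E'
o,m=res(q,True)
im=cv2.imread('pics/w6.png');S=6
big=cv2.resize(im[240:340,275:400],None,fx=S,fy=S,interpolation=cv2.INTER_CUBIC)
def dr(fn,col):
    pts=[proj(m,fn(a))[::-1] for a in np.linspace(0,2*np.pi,361)]
    pts=((np.array(pts)-[275,240]+.5)*S).astype(int);cv2.polylines(big,[pts],True,col,1)
def hexr(a,a0,R):
    b=(a-a0)%(np.pi/3)-np.pi/6;return R*np.cos(np.pi/6)/np.cos(b)
H=q[7]
dr(lambda a:pol(hexr(a,q[8],.01386),a,.039),(0,255,255));dr(lambda a:pol(hexr(a,q[8],.01386),a,.052),(0,255,0))
dr(lambda a:pol(.013,a,.055),(255,0,0));dr(lambda a:pol(hexr(a,q[9],.015),a,.055+H),(0,0,255));dr(lambda a:pol(hexr(a,q[9],.015),a,.073+H),(0,0,255))
cv2.imwrite('pics/ov.png',big)
E
python3 fit.py
```

```text
[ 82.29990324  23.91170197  69.15713676 126.40048308  41.30611785]
handle offset from corner 59.99999999999999
t [-0.18140445 -2.36995849  2.63237832] rv [ 0.01327343 -0.00781297  0.00065836] yaw 39.8842743320449 h mm 3.1690648144565245 set 78.52011020692788 lock 65.6243283891349 cost 5.9393347188115975
sig h mm 0.5274321773918055
stud [1.15 0.34]
strapL [0.58 0.61]
strapR [-0.96 -0.06]
sA [-0.94 -0.34]
sB [-0.12  0.37]
ball [-0.05  1.23]
Lb [ 0.1  -0.43]
Lt [ 0.36 -0.34]
```

View pics/ov.png

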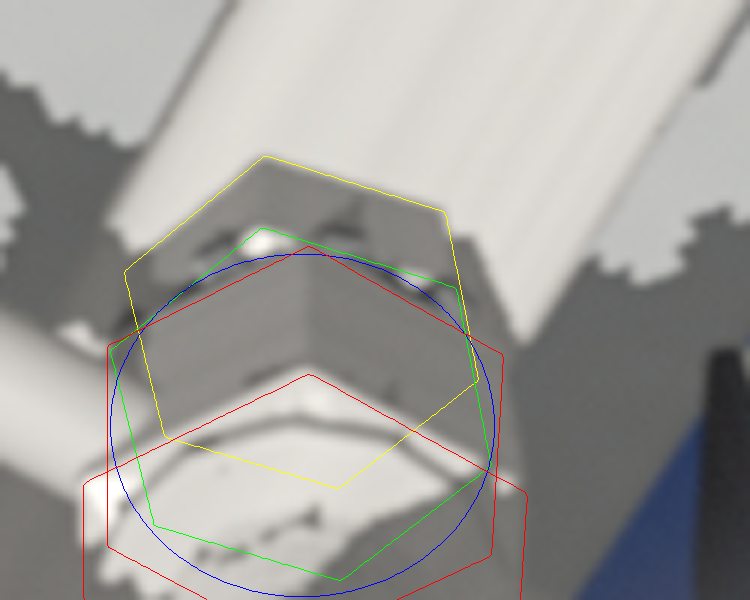

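>>> drive_tool(targets=[{"x": 0,"y": 0,"z": 0,"wx": 0,"wy": 0,"wz": 0.12,"hand": -0.18},{"x": 0,"y": 0,"z": 0,"wx": 0,"wy": 0,"wz": 0.24,"hand": -0.18},{"x": 0,"y": 0,"z": 0,"wx": 0,"wy": 0,"wz": 0.36,"hand": -0.18},{"x": 0,"y": 0,"z": 0,"wx": 0,"wy": 0,"wz": 0.48,"hand": -0.18},{"x": 0,"y": 0,"z": 0,"wx": 0,"wy": 0,"wz": 0.6,"hand": -0.18},{"x": 0,"y": 0,"z": 0,"wx": 0,"wy": 0,"wz": 0.72,"hand": -0.18},{"x": 0,"y": 0,"z": 0,"wx": 0,"wy": 0,"wz": 0.84,"hand": -0.18},{"x": 0,"y": 0,"z": 0,"wx": 0,"wy": 0,"wz": 0.96,"hand": -0.18},{"x": 0,"y": 0,"z": 0,"wx": 0,"wy": 0,"wz": 1.08,"hand": -0.18},{"x": 0,"y": 0,"z": 0,"wx": 0,"wy": 0,"wz": 1.2,"hand": -0.18}])

```text
t: 14.6
tool_pos: [0.5046, 0.2756, 0.061]
tcp_rot: [[-0.029, -1.0, 0.001], [-1.0, 0.029, -0.0], [-0.0, -0.001, -1.0]]
contact_force: [-1.4, 0.5, -1.7]
gripper_width: 0.0506
```

```bash
python3 st.py;  python3 - <<'E'
from h import *
s=get_state()
im=snap('wrist','w7.png')
cv2.imwrite('pics/w7d.png',cv2.resize(im[230:350,250:400,::-1],None,fx=5,fy=5,interpolation=cv2.INTER_CUBIC))
np.save('s7.npy',dict(R=s['tcp_rot'],p=s['tool_pos']),allow_pickle=True)
E
```

```text
14.6 [0.5046 0.2756 0.061 ] j [-0.714  0.536  0.172  1.889 -0.131  0.727 -2.067] yaw -91.68 F [-1.44  0.5  -1.67] M [0.103 0.34  0.076]
Mstud 0.07625221623312767 zaxis [ 0.001 -0.    -1.   ]
```

View pics/w7d.png

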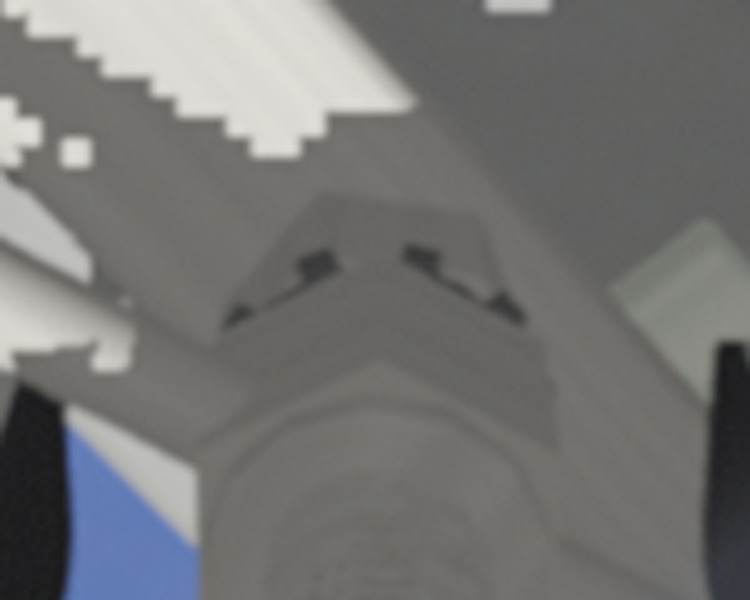

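View pics/w7.png

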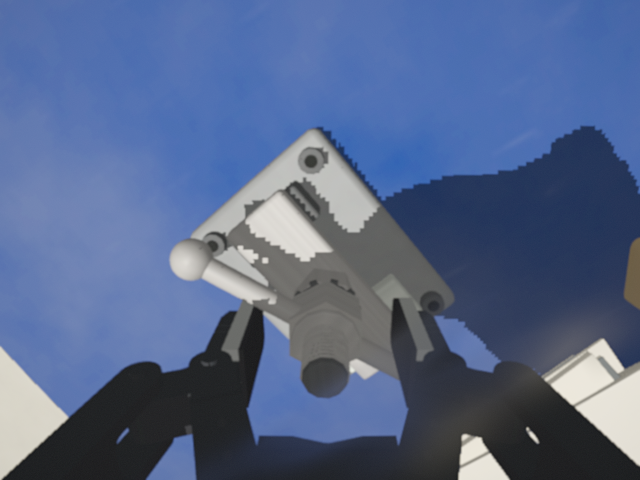

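```bash
sed -e "s/s6.npy/s7.npy/; s/w6.png/w7.png/; s/ov.png/ov7.png/; s/270+x\/5/250+x\/5/; s/(376,324.5)/(377,324.5)/; s/c(245,182)/c(318,193)/g; s/c(392,225)/c(478,216)/g; s/c(282,252)/c(380,264)/g; s/c(282,357)/c(380,358)/g; s/(181.5,343.5)/(193,281)/g;s/(218,411.5)/(234,247)/g; s/(258,190)/(259,190)/g" fit.py > fit7.py
sed -i "/strapL/d" fit7.py
sed -i "s/^sg=1.*/yaw0=np.radians(39.9);sd=np.pi\/3*np.sign(np.sin(sb0-sa0))/; s/^    add(P(0,0,.0975)/    o.append(('y',np.array([yaw-np.radians(39.9)]),.01))\n&/" fit7.py
sed -i "s/^    add(pol(.01386,sa,.039)/    add(k@P(-.044,.028*0,.014),(0,0),1e9,'x')\n&/" fit7.py
python3 fit7.py
```

```text
[ 24.29416478 -41.18594164   0.08307718  58.30791355  34.83043785]
handle offset from corner 59.99999999999999
t [-1.95328586 -0.51776172  3.3170739 ] rv [-0.0024858  -0.02209079  0.00051235] yaw 39.9 h mm 3.6319059028962837 set 18.705987965017563 lock -3.3223463947722176 cost 8.058051197149123
sig h mm 0.5364456117073277
y [0.]
stud [ 0.95 -0.07]
x [330.94 380.41]
sA [-0.57  0.25]
sB [-0.26 -0.35]
ball [0.27 0.9 ]
Lb [-0.7 -0.1]
Lt [ 1.69 -0.16]
```

View pics/ov7.png

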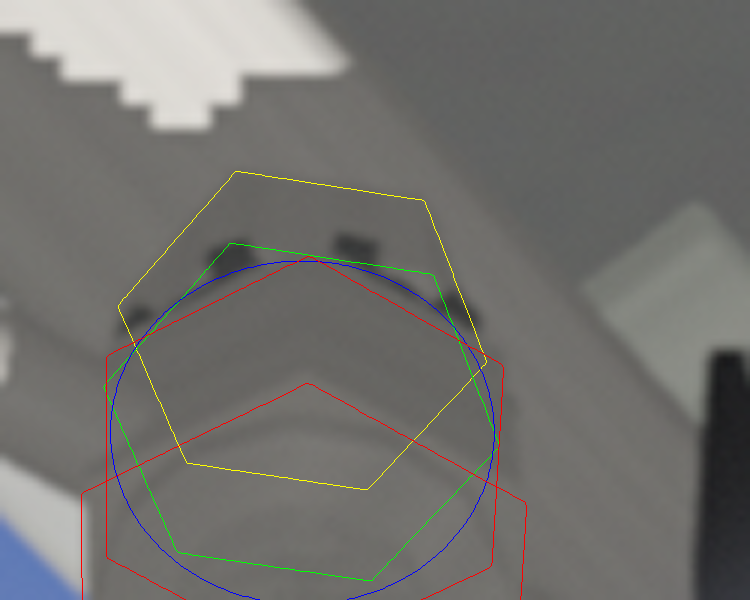

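>>> drive_tool(targets=[{"x": 0,"y": 0,"z": -25,"wx": 0,"wy": 0,"wz": -0.1,"hand": -0.18},{"x": 0,"y": 0,"z": -55,"wx": 0,"wy": 0,"wz": -0.2,"hand": -0.18},{"x": 0,"y": 0,"z": -80,"wx": 0,"wy": 0,"wz": -0.38,"hand": -0.18},{"x": 0,"y": 0,"z": -100,"wx": 0,"wy": 0,"wz": -0.56,"hand": -0.18},{"x": 0,"y": 0,"z": -110,"wx": 0,"wy": 0,"wz": -0.74,"hand": -0.18},{"x": 0,"y": 0,"z": -110,"wx": 0,"wy": 0,"wz": -0.92,"hand": -0.18},{"x": 0,"y": 0,"z": -110,"wx": 0,"wy": 0,"wz": -1.1,"hand": -0.18},{"x": 0,"y": 0,"z": -110,"wx": 0,"wy": 0,"wz": -1.28,"hand": -0.18},{"x": 0,"y": 0,"z": -110,"wx": 0,"wy": 0,"wz": -1.46,"hand": -0.18},{"x": 0,"y": 0,"z": -110,"wx": 0,"wy": 0,"wz": -1.64,"hand": -0.18}])

```text
t: 15.9
tool_pos: [0.5048, 0.2754, 0.1713]
tcp_rot: [[0.999, 0.042, 0.002], [0.042, -0.999, 0.0], [0.002, 0.0, -1.0]]
contact_force: [-0.5, -0.5, -0.4]
gripper_width: 0.0502
```

```bash
python3 st.py;  cat > goal.py <<'E'
from h import *
from scipy.spatial.transform import Rotation as Ro
def goal(yaw,th,off,n,P=np.array([.505,.2755,.055])):
    s=get_state();R=s['tcp_rot'];psi=np.radians(yaw)
    x=np.array([np.cos(psi),np.sin(psi),0]);d=np.array([np.sin(psi),-np.cos(psi),0])
    R0=np.column_stack([x,d,[0,0,-1]]);Rf=R0@Ro.from_rotvec([-th,0,0]).as_matrix()
    tp=P-Rf@np.array(off)
    rv=Ro.from_matrix(R.T@Rf).as_rotvec();sh=R.T@(tp-s['tool_pos'])*1000
    print('goal',tp.round(4),'shift',sh.round(1),'rv',rv.round(3))
E
python3 -c "
from goal import *
goal(103,.9,[0,-.06,.062],1)
goal(103,.9,[0,-.075,.07],1)
goal(95,.9,[0,-.06,.062],1)"
```

```text
15.9 [0.5048 0.2754 0.1713] j [-0.451  0.398 -0.174  1.786  0.083  0.963 -0.617] yaw 2.41 F [-0.48 -0.48 -0.42] M [0.008 0.02  0.071]
Mstud 0.07057938078186507 zaxis [ 0.002  0.    -1.   ]
goal [0.494  0.273  0.1405] shift [-11.    2.   30.7] rv [-0.649  0.782 -1.623]
goal [0.497  0.2737 0.1573] shift [-7.9  1.4 14. ] rv [-0.649  0.782 -1.623]
goal [0.4938 0.2745 0.1405] shift [-11.1   0.4  30.7] rv [-0.689  0.721 -1.496]
```

>>> drive_tool(targets=[{"x": 0,"y": 0,"z": 0,"wx": -0.069,"wy": 0.072,"wz": -0.15,"hand": -0.18},{"x": -1,"y": 0,"z": 0,"wx": -0.138,"wy": 0.144,"wz": -0.3,"hand": -0.18},{"x": -2,"y": 0,"z": 0,"wx": -0.207,"wy": 0.216,"wz": -0.449,"hand": -0.18},{"x": -3,"y": 0,"z": 0,"wx": -0.276,"wy": 0.288,"wz": -0.598,"hand": -0.18},{"x": -5,"y": 0,"z": 3,"wx": -0.345,"wy": 0.36,"wz": -0.748,"hand": -0.18},{"x": -7,"y": 0,"z": 7,"wx": -0.413,"wy": 0.433,"wz": -0.898,"hand": -0.18},{"x": -9,"y": 0,"z": 12,"wx": -0.482,"wy": 0.505,"wz": -1.047,"hand": -0.18},{"x": -11,"y": 0,"z": 18,"wx": -0.551,"wy": 0.577,"wz": -1.197,"hand": -0.18},{"x": -11,"y": 0,"z": 24,"wx": -0.62,"wy": 0.649,"wz": -1.346,"hand": -0.18},{"x": -11,"y": 0,"z": 30,"wx": -0.689,"wy": 0.721,"wz": -1.496,"hand": -0.18}])

```text
t: 17.15
tool_pos: [0.4937, 0.2761, 0.1417]
tcp_rot: [[-0.095, 0.616, 0.782], [0.996, 0.06, 0.073], [-0.002, 0.785, -0.619]]
contact_force: [1.4, 0.8, 0.7]
gripper_width: 0.0505
```

```bash
python3 st.py;  python3 - <<'E'
from h import *
s=get_state();m=wristm(s);print(proj(m,[.505,.2755,.055]))
im=snap('wrist','w8.png')
np.save('s8.npy',dict(R=s['tcp_rot'],p=s['tool_pos']),allow_pickle=True)
E
```

```text
17.15 [0.4937 0.2761 0.1417] j [-0.908  0.358 -0.09   2.452  1.968  0.758 -1.158] yaw 95.43 F [1.45 0.78 0.71] M [-0.08   0.708 -0.082]
Mstud -0.09192504744008947 zaxis [ 0.782  0.073 -0.619]
[145.88553886 324.39455953]
```

View pics/w8.png

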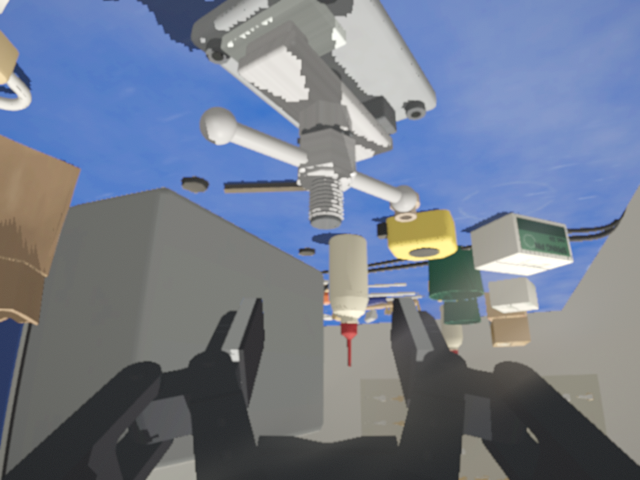

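```bash
python3 - <<'E'
import cv2
im=cv2.imread('pics/w8.png')
cv2.imwrite('pics/w8d.png',cv2.flip(cv2.resize(im[75:235,275:375],None,fx=5,fy=5,interpolation=cv2.INTER_CUBIC)[:600],-1))
E
```

```text
(no output)
```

View pics/w8d.png

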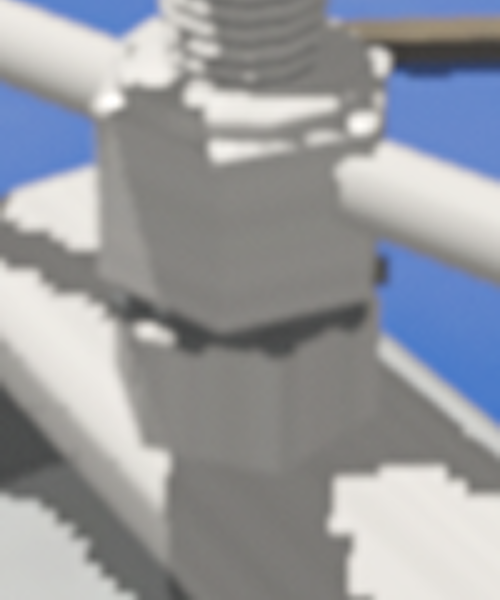

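```bash
cat > fit8.py <<'E'
from h import *
from scipy.optimize import least_squares
from scipy.spatial.transform import Rotation as Ro
d=np.load('s8.npy',allow_pickle=True).item()
m0=wristm(dict(tcp_rot=d['R'],tool_pos=d['p']))
c=lambda x,y:(195-y/5-.0,375-x/5)
def pol(r,a,z):return np.array([r*np.cos(a),r*np.sin(a),z])
C=np.array([.505,.2755,0])
def ang(rc,z):
    p=onz(ray(m0,rc),z)-C;return np.arctan2(p[1],p[0])
def res(q,full=False):
    t=q[:3];rv=q[3:6];h,sa,la=q[6:9]
    m=dict(m0);m['eye']=m0['eye']-C+t;m['attitude']=Ro.from_rotvec(rv).as_matrix()@m0['attitude']
    o=[]
    def add(p,rc,s,n): o.append((n,(proj(m,p)-np.array(rc)),s))
    add(pol(0,0,.0975),studtop,1,'stud')
    add(pol(.01386,sa,.039),c(281,471),.5,'s0');add(pol(.01386,sa+np.pi/3*sgn,.039),c(145,447),.8,'s1')
    L=np.pi/3*sgn
    add(pol(.015,la,.055+h),c(220,333),.5,'L0');add(pol(.015,la+L,.055+h),c(100,280),.7,'L1');add(pol(.015,la-L,.055+h),c(374,300),.7,'L2')
    add(pol(.055,la+bo,.067+h),(127,217),1,'ball1');add(pol(.055,la+bo+np.pi,.067+h),(201,404.5),1,'ball2')
    if full:return o,m
    return np.concatenate([np.concatenate([e/s for _,e,s in o]),t/.003,rv/.015])
studtop=(219,326)
sa0=ang(c(281,471),.039);s1=ang(c(145,447),.039);la0=ang(c(220,333),.056);b1=ang((127,217),.068)
sgn=np.sign(np.sin(s1-sa0));bo=np.round((b1-la0)/(np.pi/3))*np.pi/3
print(np.degrees([sa0,s1,la0,b1,bo]))
r=least_squares(res,np.r_[np.zeros(6),.0015,sa0,la0]);q=r.x
print('t',(q[:3]*1000).round(2),'rv',q[3:6].round(4),'h',q[6]*1000,np.degrees(q[7:]),r.cost,'sig',np.sqrt(np.linalg.inv(r.jac.T@r.jac)[6,6])*1000)
o,m=res(q,True)
for n,e,s in o:print(n,e.round(2))
im=cv2.imread('pics/w8.png');S=6
big=cv2.resize(im[80:220,270:400],None,fx=S,fy=S,interpolation=cv2.INTER_CUBIC)
def dr(fn,col):
    pts=[proj(m,fn(a))[::-1] for a in np.linspace(0,2*np.pi,361)]
    pts=((np.array(pts)-[270,80]+.5)*S).astype(int);cv2.polylines(big,[pts],True,col,1)
def hexr(a,a0,R):
    b=(a-a0)%(np.pi/3)-np.pi/6;return R*np.cos(np.pi/6)/np.cos(b)
H=q[6]
dr(lambda a:pol(hexr(a,q[7],.01386),a,.039),(0,255,255));dr(lambda a:pol(hexr(a,q[7],.01386),a,.052),(0,255,0))
dr(lambda a:pol(.013,a,.055),(255,0,0));dr(lambda a:pol(hexr(a,q[8],.015),a,.055+H),(0,0,255));dr(lambda a:pol(hexr(a,q[8],.015),a,.073+H),(0,0,255));dr(lambda a:pol(.008,a,.0975),(255,0,255))
cv2.imwrite('pics/ov8.png',cv2.flip(big,-1)[-600:] if 0 else cv2.flip(big[:600],-1))
E
python3 fit8.py
```

```text
[-164.10286219  140.71506895  174.4897112  -123.64945785 -300.        ]
t [0.47 0.06 5.75] rv [-0.0109  0.0189  0.0001] h 1.6437029989160248 [-158.44259544  178.59218714] 19.703194372812252 sig 0.29911453101285723
stud [ 3.52 -0.64]
s0 [-0.69 -0.07]
s1 [-0.76  0.3 ]
L0 [ 0.08 -0.85]
L1 [ 0.93 -0.07]
L2 [0.73 0.86]
ball1 [-1.01  1.93]
ball2 [-2.41  0.21]
```

View pics/ov8.png

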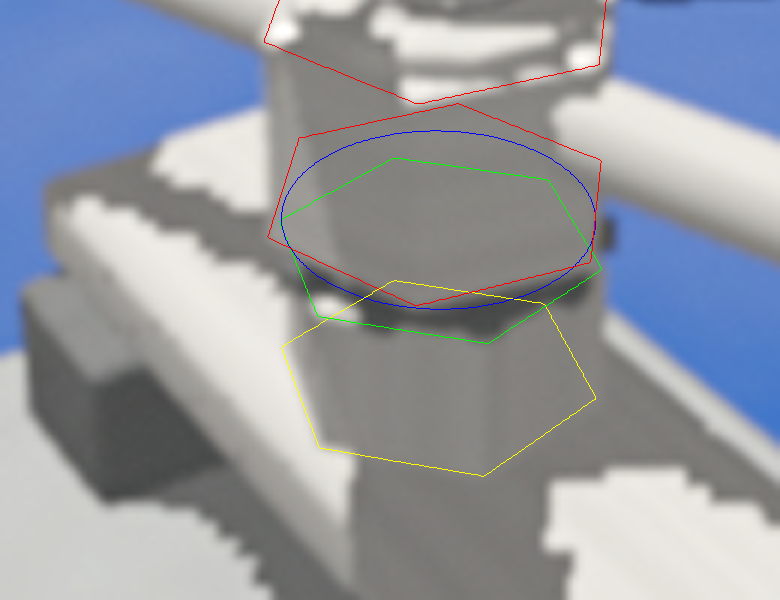

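In the tilted view (image upside down), a dark gap separates the lock nut's lower corner at about (331,128) from the hexagon nut. The fit puts the gap at about 1.6 ± 0.3 mm, which leaves roughly 2.2 to 2.6 rad to run.

```bash
python3 -c "
from goal import *
for z in (.16,.12,.085,.061): goal(106,0,[0,0,0],1,np.array([.505,.2755,z]))"
```

```text
goal [0.505  0.2755 0.16  ] shift [-1.7 23.7 -2.5] rv [ 0.9    0.085 -0.156]
goal [0.505  0.2755 0.12  ] shift [-1.4 -7.7 22.3] rv [ 0.9    0.085 -0.156]
goal [0.505  0.2755 0.085 ] shift [ -1.1 -35.2  44. ] rv [ 0.9    0.085 -0.156]
goal [0.505  0.2755 0.061 ] shift [ -0.9 -54.   58.8] rv [ 0.9    0.085 -0.156]
```

>>> drive_tool(targets=[{"x": 0,"y": 4,"z": 0,"wx": 0.15,"wy": 0.014,"wz": -0.026,"hand": -0.18},{"x": 0,"y": 8,"z": 0,"wx": 0.3,"wy": 0.028,"wz": -0.052,"hand": -0.18},{"x": -1,"y": 13,"z": -1,"wx": 0.45,"wy": 0.042,"wz": -0.078,"hand": -0.18},{"x": -1,"y": 18,"z": -1,"wx": 0.6,"wy": 0.057,"wz": -0.104,"hand": -0.18},{"x": -2,"y": 24,"z": -2,"wx": 0.75,"wy": 0.071,"wz": -0.13,"hand": -0.18},{"x": -2,"y": 24,"z": -2,"wx": 0.9,"wy": 0.085,"wz": -0.156,"hand": -0.18},{"x": -2,"y": 12,"z": 7,"wx": 0.9,"wy": 0.085,"wz": -0.156,"hand": -0.18},{"x": -1,"y": -8,"z": 22,"wx": 0.9,"wy": 0.085,"wz": -0.156,"hand": -0.18},{"x": -1,"y": -23,"z": 35,"wx": 0.9,"wy": 0.085,"wz": -0.156,"hand": -0.18},{"x": -1,"y": -23,"z": 35,"wx": 0.9,"wy": 0.085,"wz": -0.156,"hand": -0.18}])

```text
t: 18.45
tool_pos: [0.5068, 0.2753, 0.099]
tcp_rot: [[-0.271, 0.963, -0.002], [0.963, 0.271, 0.002], [0.002, -0.001, -1.0]]
contact_force: [0.0, -0.8, -0.9]
gripper_width: 0.0504
```

```bash
python3 st.py
```

```text
18.45 [0.5068 0.2753 0.099 ] j [-0.368  0.501 -0.281  1.835  0.178  0.831  1.109] yaw 105.74 F [ 0.02 -0.75 -0.89] M [-0.001  0.043 -0.026]
Mstud -0.02759986545342833 zaxis [-0.002  0.002 -1.   ]
```

>>> drive_tool(targets=[{"x": 0,"y": -1,"z": 14,"wx": 0,"wy": 0,"wz": 0,"hand": -0.18},{"x": 0,"y": -2,"z": 28,"wx": 0,"wy": 0,"wz": 0,"hand": -0.18},{"x": 0,"y": -2,"z": 38,"wx": 0,"wy": 0,"wz": 0,"hand": -0.18},{"x": 0,"y": -2,"z": 38,"wx": 0,"wy": 0,"wz": 0.1,"hand": -0.18},{"x": 0,"y": -2,"z": 38,"wx": 0,"wy": 0,"wz": 0.22,"hand": -0.18},{"x": 0,"y": -2,"z": 38,"wx": 0,"wy": 0,"wz": 0.36,"hand": -0.18},{"x": 0,"y": -2,"z": 38,"wx": 0,"wy": 0,"wz": 0.5,"hand": -0.18},{"x": 0,"y": -2,"z": 38,"wx": 0,"wy": 0,"wz": 0.64,"hand": -0.18},{"x": 0,"y": -2,"z": 38,"wx": 0,"wy": 0,"wz": 0.78,"hand": -0.18},{"x": 0,"y": -2,"z": 38,"wx": 0,"wy": 0,"wz": 0.9,"hand": -0.18}])

```text
t: 19.7
tool_pos: [0.5037, 0.2756, 0.0607]
tcp_rot: [[0.588, 0.809, -0.002], [0.809, -0.588, 0.002], [0.0, -0.003, -1.0]]
contact_force: [-1.7, 1.1, -1.6]
gripper_width: 0.0502
```

```bash
python3 st.py
```

```text
19.7 [0.5037 0.2756 0.0607] j [-0.554  0.533 -0.039  1.877  0.025  0.732  0.337] yaw 54.01 F [-1.71  1.12 -1.62] M [0.239 0.284 0.074]
Mstud 0.07238617114385755 zaxis [-0.002  0.002 -1.   ]
```

>>> drive_tool(targets=[{"x": 0,"y": 0,"z": 0,"wx": 0,"wy": 0,"wz": 0.07,"hand": -0.18},{"x": 0,"y": 0,"z": 0,"wx": 0,"wy": 0,"wz": 0.14,"hand": -0.18},{"x": 0,"y": 0,"z": 0,"wx": 0,"wy": 0,"wz": 0.21,"hand": -0.18},{"x": 0,"y": 0,"z": 0,"wx": 0,"wy": 0,"wz": 0.28,"hand": -0.18},{"x": 0,"y": 0,"z": 0,"wx": 0,"wy": 0,"wz": 0.35,"hand": -0.18},{"x": 0,"y": 0,"z": 0,"wx": 0,"wy": 0,"wz": 0.42,"hand": -0.18},{"x": 0,"y": 0,"z": 0,"wx": 0,"wy": 0,"wz": 0.49,"hand": -0.18},{"x": 0,"y": 0,"z": 0,"wx": 0,"wy": 0,"wz": 0.56,"hand": -0.18},{"x": 0,"y": 0,"z": 0,"wx": 0,"wy": 0,"wz": 0.63,"hand": -0.18},{"x": 0,"y": 0,"z": 0,"wx": 0,"wy": 0,"wz": 0.66,"hand": -0.18}])

```text
t: 20.95
tool_pos: [0.5033, 0.2765, 0.0605]
tcp_rot: [[0.96, 0.279, -0.002], [0.279, -0.96, 0.002], [-0.001, -0.003, -1.0]]
contact_force: [0.7, 1.8, -1.2]
gripper_width: 0.0506
```

```bash
python3 st.py;python3 -c "
from h import *
im=snap('wrist','w9.png');cv2.imwrite('pics/w9d.png',cv2.resize(im[230:350,250:400,::-1],None,fx=5,fy=5,interpolation=cv2.INTER_CUBIC))"
```

```text
20.95 [0.5033 0.2765 0.0605] j [-0.684  0.535  0.133  1.887 -0.106  0.727 -0.207] yaw 16.22 F [ 0.67  1.79 -1.24] M [ 0.382 -0.121  0.027]
Mstud 0.022875795457057087 zaxis [-0.002  0.002 -1.   ]
```

View pics/w9d.png

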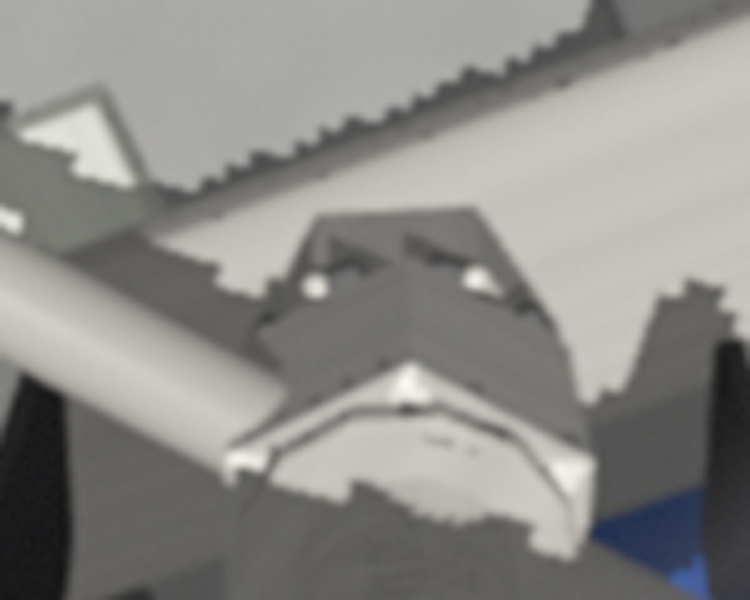

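>>> drive_tool(targets=[{"x": -0.3,"y": 0.5,"z": 0,"wx": 0,"wy": 0,"wz": -0.01,"hand": -0.18},{"x": -0.6,"y": 1,"z": 0,"wx": 0,"wy": 0,"wz": -0.02,"hand": -0.18},{"x": -0.9,"y": 1.4,"z": 0,"wx": 0,"wy": 0,"wz": -0.03,"hand": -0.18},{"x": -1.2,"y": 1.9,"z": 0,"wx": 0,"wy": 0,"wz": -0.04,"hand": -0.18},{"x": -1.5,"y": 2.4,"z": 0,"wx": 0,"wy": 0,"wz": -0.05,"hand": -0.18},{"x": -1.8,"y": 2.9,"z": 0,"wx": 0,"wy": 0,"wz": -0.06,"hand": -0.18},{"x": -2.2,"y": 3.4,"z": 0,"wx": 0,"wy": 0,"wz": -0.07,"hand": -0.18},{"x": -2.2,"y": 3.4,"z": 0,"wx": 0,"wy": 0,"wz": -0.07,"hand": -0.18},{"x": -2.2,"y": 3.4,"z": 0,"wx": 0,"wy": 0,"wz": -0.07,"hand": -0.18},{"x": -2.2,"y": 3.4,"z": 0,"wx": 0,"wy": 0,"wz": -0.07,"hand": -0.18}])

```text
t: 22.25
tool_pos: [0.5022, 0.2725, 0.0606]
tcp_rot: [[0.939, 0.345, -0.002], [0.345, -0.939, 0.002], [-0.001, -0.003, -1.0]]
contact_force: [1.8, 2.4, -0.6]
gripper_width: 0.0503
```

```bash
python3 st.py
```

```text
22.25 [0.5022 0.2725 0.0606] j [-0.666  0.53   0.114  1.893 -0.092  0.724 -0.146] yaw 20.16 F [ 1.79  2.4  -0.57] M [ 0.345 -0.394  0.004]
Mstud 0.002904693706911734 zaxis [-0.002  0.002 -1.   ]
```

>>> drive_tool(targets=[{"x": 0,"y": 0,"z": 0,"wx": 0,"wy": 0,"wz": 0.015,"hand": -0.18},{"x": 0,"y": 0,"z": 0,"wx": 0,"wy": 0,"wz": 0.03,"hand": -0.18},{"x": 0,"y": 0,"z": 0,"wx": 0,"wy": 0,"wz": 0.045,"hand": -0.18},{"x": 0,"y": 0,"z": 0,"wx": 0,"wy": 0,"wz": 0.06,"hand": -0.18},{"x": 0,"y": 0,"z": 0,"wx": 0,"wy": 0,"wz": 0.07,"hand": -0.18},{"x": 0,"y": 0,"z": 0,"wx": 0,"wy": 0,"wz": 0.08,"hand": -0.18},{"x": 0,"y": 0,"z": 0,"wx": 0,"wy": 0,"wz": 0.09,"hand": -0.18},{"x": 0,"y": 0,"z": 0,"wx": 0,"wy": 0,"wz": 0.1,"hand": -0.18},{"x": 0,"y": 0,"z": 0,"wx": 0,"wy": 0,"wz": 0.1,"hand": -0.18},{"x": 0,"y": 0,"z": 0,"wx": 0,"wy": 0,"wz": 0.1,"hand": -0.18}])

```text
t: 23.5
tool_pos: [0.5022, 0.2725, 0.0606]
tcp_rot: [[0.968, 0.249, -0.002], [0.249, -0.968, 0.002], [-0.001, -0.003, -1.0]]
contact_force: [1.1, 2.1, -1.5]
gripper_width: 0.0504
```

```bash
python3 st.py
```

```text
23.5 [0.5022 0.2725 0.0606] j [-0.686  0.531  0.14   1.895 -0.112  0.724 -0.228] yaw 14.44 F [ 1.09  2.08 -1.45] M [ 0.45  -0.109  0.053]
Mstud 0.05069496740643349 zaxis [-0.002  0.002 -1.   ]
```

>>> drive_tool(targets=[{"x": 0,"y": 0,"z": 0,"wx": 0,"wy": 0,"wz": 0.015,"hand": -0.18},{"x": 0,"y": 0,"z": 0,"wx": 0,"wy": 0,"wz": 0.03,"hand": -0.18},{"x": 0,"y": 0,"z": 0,"wx": 0,"wy": 0,"wz": 0.045,"hand": -0.18},{"x": 0,"y": 0,"z": 0,"wx": 0,"wy": 0,"wz": 0.06,"hand": -0.18},{"x": 0,"y": 0,"z": 0,"wx": 0,"wy": 0,"wz": 0.07,"hand": -0.18},{"x": 0,"y": 0,"z": 0,"wx": 0,"wy": 0,"wz": 0.08,"hand": -0.18},{"x": 0,"y": 0,"z": 0,"wx": 0,"wy": 0,"wz": 0.09,"hand": -0.18},{"x": 0,"y": 0,"z": 0,"wx": 0,"wy": 0,"wz": 0.1,"hand": -0.18},{"x": 0,"y": 0,"z": 0,"wx": 0,"wy": 0,"wz": 0.11,"hand": -0.18},{"x": 0,"y": 0,"z": 0,"wx": 0,"wy": 0,"wz": 0.11,"hand": -0.18}])

```text
t: 24.75
tool_pos: [0.5023, 0.2736, 0.0607]
tcp_rot: [[0.99, 0.142, -0.001], [0.142, -0.99, 0.004], [-0.001, -0.004, -1.0]]
contact_force: [2.0, 6.3, -3.7]
gripper_width: 0.0506
```

```bash
python3 st.py
```

```text
24.75 [0.5023 0.2736 0.0607] j [-0.708  0.533  0.169  1.896 -0.135  0.723 -0.318] yaw 8.17 F [ 2.05  6.33 -3.65] M [ 1.345 -0.214  0.219]
Mstud 0.2052243441744872 zaxis [-0.001  0.004 -1.   ]
```

Seated: the force jumped to 6.7 N (about 0.2 N m) and the tool gave way by 1.1 mm. Now I tighten in small steps.

>>> drive_tool(targets=[{"x": 0,"y": 0,"z": 0,"wx": 0,"wy": 0,"wz": 0.01,"hand": -0.18},{"x": 0,"y": 0,"z": 0,"wx": 0,"wy": 0,"wz": 0.02,"hand": -0.18},{"x": 0,"y": 0,"z": 0,"wx": 0,"wy": 0,"wz": 0.03,"hand": -0.18},{"x": 0,"y": 0,"z": 0,"wx": 0,"wy": 0,"wz": 0.04,"hand": -0.18},{"x": 0,"y": 0,"z": 0,"wx": 0,"wy": 0,"wz": 0.05,"hand": -0.18},{"x": 0,"y": 0,"z": 0,"wx": 0,"wy": 0,"wz": 0.06,"hand": -0.18},{"x": 0,"y": 0,"z": 0,"wx": 0,"wy": 0,"wz": 0.07,"hand": -0.18},{"x": 0,"y": 0,"z": 0,"wx": 0,"wy": 0,"wz": 0.07,"hand": -0.18},{"x": 0,"y": 0,"z": 0,"wx": 0,"wy": 0,"wz": 0.07,"hand": -0.18},{"x": 0,"y": 0,"z": 0,"wx": 0,"wy": 0,"wz": 0.07,"hand": -0.18}])

```text
t: 26.0
tool_pos: [0.5026, 0.2753, 0.0609]
tcp_rot: [[0.997, 0.073, -0.0], [0.073, -0.997, 0.006], [0.0, -0.006, -1.0]]
contact_force: [3.1, 8.8, -4.4]
gripper_width: 0.0504
```

```bash
python3 st.py; python3 -c "
from h import *
im=snap('wrist','w10.png');cv2.imwrite('pics/w10d.png',cv2.resize(im[230:350,250:400,::-1],None,fx=5,fy=5,interpolation=cv2.INTER_CUBIC))
for l in ('washer_tooth','set_nut_corner'): print([(np.round(d['position'],1),round(d['p'],2)) for d in spot_point('wrist',l)[:2]])
";python3 st.py
```

```text
26.0 [0.5026 0.2753 0.0609] j [-0.722  0.534  0.186  1.895 -0.15   0.723 -0.376] yaw 4.21 F [ 3.13  8.78 -4.43] M [ 1.647 -0.4    0.183]
Mstud 0.1628082797245778 zaxis [-0.     0.006 -1.   ]
[]
[(array([292.6, 368. ]), 0.81)]
26.15 [0.5026 0.2753 0.0609] j [-0.722  0.534  0.186  1.895 -0.15   0.723 -0.376] yaw 4.21 F [ 2.2   8.24 -3.46] M [ 1.619 -0.326  0.24 ]
Mstud 0.22037881088986427 zaxis [-0.     0.006 -1.   ]
```

View pics/w10d.png

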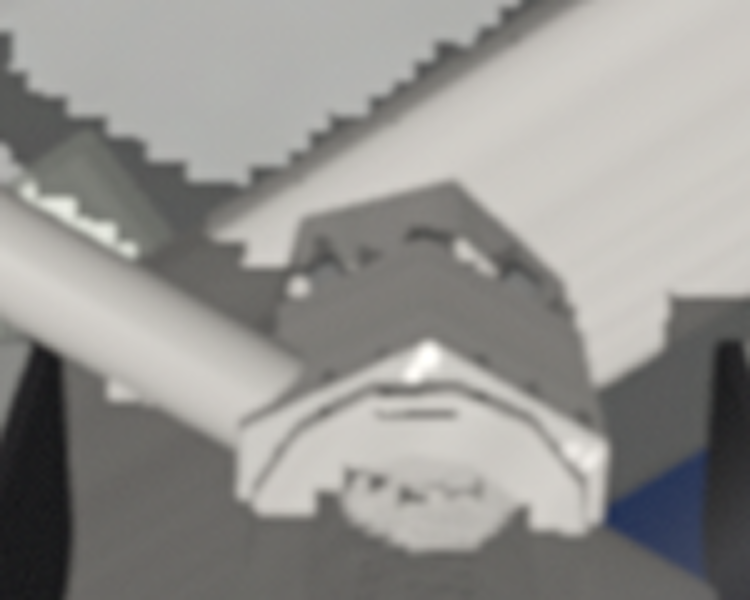

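>>> drive_tool(targets=[{"x": -0.3,"y": 0.5,"z": 0,"wx": 0,"wy": 0,"wz": 0,"hand": -0.18},{"x": -0.5,"y": 0.9,"z": 0,"wx": 0,"wy": 0,"wz": 0,"hand": -0.18},{"x": -0.7,"y": 1.2,"z": 0,"wx": 0,"wy": 0,"wz": 0,"hand": -0.18},{"x": -0.9,"y": 1.5,"z": 0,"wx": 0,"wy": 0,"wz": 0,"hand": -0.18},{"x": -1.1,"y": 1.8,"z": 0,"wx": 0,"wy": 0,"wz": 0,"hand": -0.18},{"x": -1.2,"y": 2.0,"z": 0,"wx": 0,"wy": 0,"wz": 0,"hand": -0.18},{"x": -1.3,"y": 2.2,"z": 0,"wx": 0,"wy": 0,"wz": 0,"hand": -0.18},{"x": -1.3,"y": 2.2,"z": 0,"wx": 0,"wy": 0,"wz": 0,"hand": -0.18},{"x": -1.3,"y": 2.2,"z": 0,"wx": 0,"wy": 0,"wz": 0,"hand": -0.18},{"x": -1.3,"y": 2.2,"z": 0,"wx": 0,"wy": 0,"wz": 0,"hand": -0.18}])

```text
t: 27.4
tool_pos: [0.5023, 0.275, 0.0611]
tcp_rot: [[0.997, 0.075, 0.002], [0.074, -0.997, 0.008], [0.003, -0.008, -1.0]]
contact_force: [3.9, 8.9, -4.5]
gripper_width: 0.0508
```

```bash
cat > tq.py <<'E'
from h import *
L=[]
for i in range(3):
    s=get_state();L.append(np.r_[s['contact_force'],s['ft_torque'],s['tool_pos']]);
    if i<2: capture('scene')
R=s['tcp_rot'];A=np.mean(L,0);F=A[:3];p=A[6:]
c=np.array([.505,.2755,0]);q=p+R@np.array([.025,.011,0])-c
print(s['t'],'F',F.round(2),'M',A[3:6].round(3),'tcp-stud mm',((p-c)*1000).round(2),'yaw',np.degrees(np.arctan2(R[1,0],R[0,0])).round(2),'corner',(q*1000).round(2))
r=p-c;print('T corner',q[0]*F[1]-q[1]*F[0],'T ft',A[5]+r[0]*F[1]-r[1]*F[0],'each',[ (l[5]+r[0]*l[1]-r[1]*l[0]).round(3) for l in L], 'corner ang',np.degrees(np.arctan2(q[1],q[0])), 'j7',s['joints'][6])
E
python3 tq.py
```

```text
27.5 F [ 3.59  8.93 -5.52] M [ 1.849 -0.645  0.27 ] tcp-stud mm [-2.75 -0.53 61.13] yaw 4.27 corner [23.   -9.64 61.11]
T corner 0.23998707699641858 T ft 0.2477517776361381 each [np.float64(0.234), np.float64(0.266), np.float64(0.243)] corner ang -22.731924629573076 j7 -0.37339240524510076
```

>>> drive_tool(targets=[{"x": -0.3,"y": 0.5,"z": 1,"wx": 0,"wy": 0,"wz": 0,"hand": -0.18},{"x": -0.6,"y": 1.0,"z": 2,"wx": 0,"wy": 0,"wz": 0,"hand": -0.18},{"x": -0.9,"y": 1.5,"z": 3,"wx": 0,"wy": 0,"wz": 0,"hand": -0.18},{"x": -1.2,"y": 2.0,"z": 3,"wx": 0,"wy": 0,"wz": 0,"hand": -0.18},{"x": -1.5,"y": 2.5,"z": 3,"wx": 0,"wy": 0,"wz": 0,"hand": -0.18},{"x": -1.8,"y": 3.0,"z": 3,"wx": 0,"wy": 0,"wz": 0,"hand": -0.18},{"x": -2.0,"y": 3.4,"z": 3,"wx": 0,"wy": 0,"wz": 0,"hand": -0.18},{"x": -2.2,"y": 3.7,"z": 3,"wx": 0,"wy": 0,"wz": 0,"hand": -0.18},{"x": -2.2,"y": 3.7,"z": 3,"wx": 0,"wy": 0,"wz": 0,"hand": -0.18},{"x": -2.2,"y": 3.7,"z": 3,"wx": 0,"wy": 0,"wz": 0,"hand": -0.18}])

```text
t: 28.75
tool_pos: [0.5024, 0.2743, 0.0597]
tcp_rot: [[0.997, 0.076, 0.007], [0.076, -0.997, 0.013], [0.008, -0.012, -1.0]]
contact_force: [4.0, 9.6, 2.1]
gripper_width: 0.0505
```

```bash
python3 tq.py
```

```text
28.85 F [3.57 9.76 1.99] M [ 2.041 -0.835  0.333] tcp-stud mm [-2.6  -1.26 59.66] yaw 4.36 corner [ 23.17 -10.33  59.73]
T corner 0.2629744271875239 T ft 0.3117109301102134 each [np.float64(0.324), np.float64(0.317), np.float64(0.294)] corner ang -24.032629199316812 j7 -0.3683737868902601
```

>>> drive_tool(targets=[{"x": -0.5,"y": 0.7,"z": 1,"wx": -0.003,"wy": -0.002,"wz": 0,"hand": -0.18},{"x": -1.0,"y": 1.4,"z": 1,"wx": -0.006,"wy": -0.004,"wz": 0,"hand": -0.18},{"x": -1.5,"y": 2.1,"z": 1,"wx": -0.009,"wy": -0.006,"wz": 0,"hand": -0.18},{"x": -2.0,"y": 2.8,"z": 1,"wx": -0.012,"wy": -0.008,"wz": 0,"hand": -0.18},{"x": -2.4,"y": 3.4,"z": 1,"wx": -0.012,"wy": -0.008,"wz": 0,"hand": -0.18},{"x": -2.8,"y": 4.0,"z": 1,"wx": -0.012,"wy": -0.008,"wz": 0,"hand": -0.18},{"x": -3.2,"y": 4.6,"z": 1,"wx": -0.012,"wy": -0.008,"wz": 0,"hand": -0.18},{"x": -3.5,"y": 5.0,"z": 1,"wx": -0.012,"wy": -0.008,"wz": 0,"hand": -0.18},{"x": -3.5,"y": 5.0,"z": 1,"wx": -0.012,"wy": -0.008,"wz": 0,"hand": -0.18},{"x": -3.5,"y": 5.0,"z": 1,"wx": -0.012,"wy": -0.008,"wz": 0,"hand": -0.18}])

```text
t: 30.1
tool_pos: [0.5016, 0.2728, 0.0601]
tcp_rot: [[0.997, 0.078, 0.006], [0.078, -0.997, 0.006], [0.006, -0.005, -1.0]]
contact_force: [5.9, 11.8, -0.9]
gripper_width: 0.0505
```

```bash
python3 tq.py; python3 -c "
from goal import *
goal(4.36,0,[0,0,0],1)"
```

```text
30.2 F [ 5.68 11.53 -1.1 ] M [ 2.53  -1.087  0.374] tcp-stud mm [-3.39 -2.66 60.08] yaw 4.48 corner [ 22.39 -11.68  60.18]
T corner 0.3244682984300331 T ft 0.3500103180023863 each [np.float64(0.333), np.float64(0.37), np.float64(0.347)] corner ang -27.542128895948938 j7 -0.3724273198021028
goal [0.505  0.2755 0.055 ] shift [ 3.6 -2.4  5.1] rv [-0.005 -0.006  0.002]
```

>>> drive_tool(targets=[{"x": -0.7,"y": 1.0,"z": 0,"wx": -0.003,"wy": -0.003,"wz": 0,"hand": -0.18},{"x": -1.4,"y": 2.0,"z": 0,"wx": -0.005,"wy": -0.006,"wz": 0,"hand": -0.18},{"x": -2.1,"y": 3.0,"z": 0,"wx": -0.005,"wy": -0.006,"wz": 0,"hand": -0.18},{"x": -2.7,"y": 4.0,"z": 0,"wx": -0.005,"wy": -0.006,"wz": 0,"hand": -0.18},{"x": -3.3,"y": 4.8,"z": 0,"wx": -0.005,"wy": -0.006,"wz": 0,"hand": -0.18},{"x": -3.9,"y": 5.6,"z": 0,"wx": -0.005,"wy": -0.006,"wz": 0,"hand": -0.18},{"x": -4.4,"y": 6.3,"z": 0,"wx": -0.005,"wy": -0.006,"wz": 0,"hand": -0.18},{"x": -4.7,"y": 6.8,"z": 0,"wx": -0.005,"wy": -0.006,"wz": 0,"hand": -0.18},{"x": -4.7,"y": 6.8,"z": 0,"wx": -0.005,"wy": -0.006,"wz": 0,"hand": -0.18},{"x": -4.7,"y": 6.8,"z": 0,"wx": -0.005,"wy": -0.006,"wz": 0,"hand": -0.18}])

```text
t: 31.45
tool_pos: [0.5, 0.2707, 0.0612]
tcp_rot: [[0.997, 0.081, 0.007], [0.081, -0.997, 0.007], [0.007, -0.006, -1.0]]
contact_force: [9.1, 15.5, -6.6]
gripper_width: 0.0503
```

```bash
python3 tq.py; python3 -c "
from h import *
im=snap('wrist','w11.png');cv2.imwrite('pics/w11d.png',cv2.resize(im[230:350,250:400,::-1],None,fx=5,fy=5,interpolation=cv2.INTER_CUBIC))
for l in ('washer_tooth','set_nut_corner'): print([(np.round(d['position'],1),round(d['p'],2)) for d in spot_point('wrist',l)[:2]])
";python3 -c "
from goal import *
goal(4.36,0,[0,0,0],1)"
```

```text
31.55 F [ 8.1  15.38 -7.18] M [ 3.332 -1.467  0.508] tcp-stud mm [-4.98 -4.82 61.17] yaw 4.65 corner [ 20.83 -13.76  61.29]
T corner 0.43188406763812176 T ft 0.4707497263084949 each [np.float64(0.477), np.float64(0.472), np.float64(0.463)] corner ang -33.44978907093692 j7 -0.3680225508491667
[]
[(array([284.5, 371.7]), 0.96)]
goal [0.505  0.2755 0.055 ] shift [ 5.3 -4.4  6.2] rv [-0.006 -0.007  0.005]
```

View pics/w11d.png

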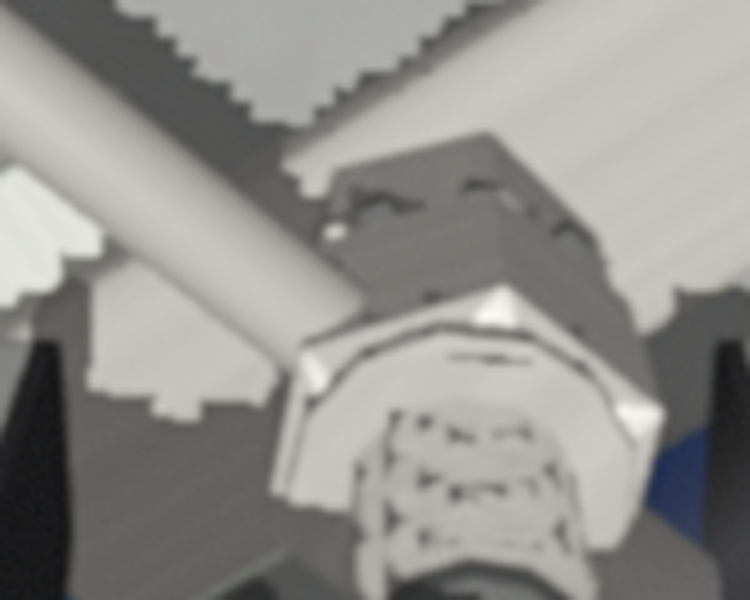

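Torque is about 0.47 N m. Comparing the two pictures, the hexagon nut's edge slope is unchanged while the bar turned about 7° further. Now I back off and rise.

>>> drive_tool(targets=[{"x": 1.2,"y": -1.7,"z": 0,"wx": 0,"wy": 0,"wz": -0.01,"hand": -0.18},{"x": 2.4,"y": -3.4,"z": 0,"wx": 0,"wy": 0,"wz": -0.02,"hand": -0.18},{"x": 3.6,"y": -5,"z": 0,"wx": 0,"wy": 0,"wz": -0.04,"hand": -0.18},{"x": 4.6,"y": -6,"z": 0,"wx": 0,"wy": 0,"wz": -0.05,"hand": -0.18},{"x": 4.6,"y": -6,"z": -5,"wx": 0,"wy": 0,"wz": -0.05,"hand": -0.18},{"x": 4.6,"y": -6,"z": -20,"wx": 0,"wy": 0,"wz": -0.05,"hand": -0.18},{"x": 4.6,"y": -6,"z": -45,"wx": 0,"wy": 0,"wz": -0.05,"hand": -0.18},{"x": 4.6,"y": -6,"z": -75,"wx": 0,"wy": 0,"wz": -0.05,"hand": -0.18},{"x": 4.6,"y": -6,"z": -105,"wx": 0,"wy": 0,"wz": -0.05,"hand": -0.18},{"x": 4.6,"y": -6,"z": -125,"wx": 0,"wy": 0,"wz": -0.05,"hand": -0.18}])

```text
t: 32.95
tool_pos: [0.5037, 0.2762, 0.189]
tcp_rot: [[0.991, 0.13, 0.009], [0.13, -0.991, 0.008], [0.01, -0.007, -1.0]]
contact_force: [0.7, 1.3, -0.6]
gripper_width: 0.0506
```

```bash
python3 st.py; python3 -c "
from h import *
s=get_state();m=wristm(s)
im=snap('wrist','w12.png')
for l,z in (('washer_tooth',.0535),('set_nut_corner',.0455),('handle_a',.067)): print(l,[(np.round(d['position'],1),round(d['p'],2),onz(ray(m,d['position']),z).round(4)) for d in spot_point('wrist',l)[:2]])
for l in ('padlock','hex_key','bush'):
    print(l,[(onz(ray(m,b['position']),0.01).round(3),b['p']) for b in find_in('wrist',l)[:1]])
"
python3 -c "
from goal import *
goal(95,.9,[0,-.06,.062],1)
goal(-20,.9,[0,-.06,.062],1)
goal(45,.9,[0,-.06,.062],1)"
```

```text
32.95 [0.5037 0.2762 0.189 ] j [-0.746  0.365  0.208  1.798 -0.092  0.975 -0.369] yaw 7.49 F [ 0.7   1.35 -0.56] M [ 0.043 -0.064  0.011]
Mstud 0.00874470206942962 zaxis [ 0.009  0.008 -1.   ]
washer_tooth [(array([220., 348.]), 0.75, array([0.5188, 0.2804, 0.0535]))]
set_nut_corner [(array([220.1, 327.9]), 0.74, array([0.5051, 0.2762, 0.0455])), (array([215.8, 347.9]), 0.57, array([0.5191, 0.2813, 0.0455]))]
handle_a [(array([174.1, 263.4]), 0.85, array([0.4585, 0.3078, 0.067 ])), (array([276.1, 385.8]), 0.83, array([0.5499, 0.2468, 0.067 ]))]
padlock [(array([0.5  , 0.087, 0.01 ]), 0.9)]
hex_key [(array([0.649, 0.261, 0.01 ]), 0.82)]
bush [(array([0.67 , 0.363, 0.01 ]), 0.73)]
goal [0.4938 0.2745 0.1405] shift [-9.3  0.4 44.8] rv [-0.713  0.675 -1.418]
goal [0.5089 0.2861 0.1405] shift [ 7.1 -9.1 45. ] rv [-0.889 -0.221  0.445]
goal [0.497  0.2835 0.1405] shift [-4.9 -8.1 44.9] rv [-0.87   0.287 -0.612]
```

View pics/w12.png

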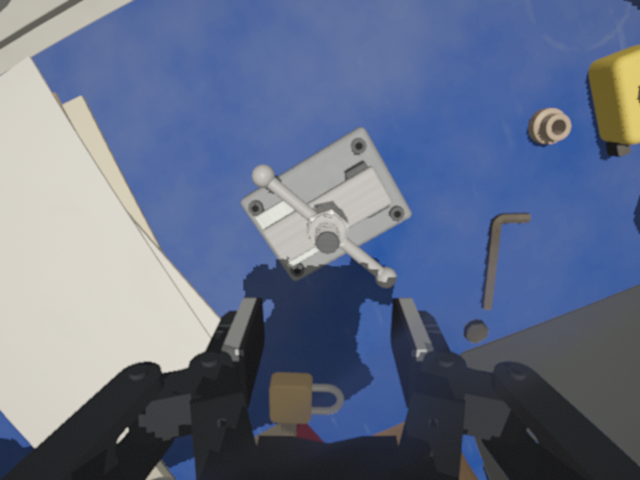

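>>> drive_tool(targets=[{"x": 0,"y": 0,"z": 0,"wx": -0.071,"wy": 0.068,"wz": -0.142,"hand": -0.18},{"x": -1,"y": 0,"z": 0,"wx": -0.143,"wy": 0.135,"wz": -0.284,"hand": -0.18},{"x": -2,"y": 0,"z": 2,"wx": -0.214,"wy": 0.203,"wz": -0.425,"hand": -0.18},{"x": -3,"y": 0,"z": 5,"wx": -0.285,"wy": 0.27,"wz": -0.567,"hand": -0.18},{"x": -4,"y": 0,"z": 10,"wx": -0.357,"wy": 0.338,"wz": -0.709,"hand": -0.18},{"x": -5,"y": 0,"z": 15,"wx": -0.428,"wy": 0.405,"wz": -0.851,"hand": -0.18},{"x": -6,"y": 0,"z": 20,"wx": -0.499,"wy": 0.473,"wz": -0.993,"hand": -0.18},{"x": -7,"y": 0,"z": 28,"wx": -0.57,"wy": 0.54,"wz": -1.134,"hand": -0.18},{"x": -8,"y": 0,"z": 36,"wx": -0.642,"wy": 0.608,"wz": -1.276,"hand": -0.18},{"x": -9,"y": 0,"z": 45,"wx": -0.713,"wy": 0.675,"wz": -1.418,"hand": -0.18}])

```text
t: 34.55
tool_pos: [0.4959, 0.2725, 0.1434]
tcp_rot: [[-0.014, 0.645, 0.764], [1.0, -0.011, 0.027], [0.026, 0.764, -0.645]]
contact_force: [0.8, -0.2, 0.6]
gripper_width: 0.0504
```

```bash
python3 st.py; python3 - <<'E'
from h import *
s=get_state();m=wristm(s)
im=snap('wrist','w13.png')
np.save('s13.npy',dict(R=s['tcp_rot'],p=s['tool_pos']),allow_pickle=True)
for l,z in (('washer_tooth',.0535),('set_nut_corner',.0455),('handle_a',.067)): print(l,[(np.round(d['position'],1),round(d['p'],2),onz(ray(m,d['position']),z).round(4)) for d in spot_point('wrist',l)[:2]])
a=cv2.imread('pics/w8.png');b=cv2.imread('pics/w13.png')
f=lambda i:cv2.flip(cv2.resize(i[85:205,285:365],None,fx=5,fy=5,interpolation=cv2.INTER_CUBIC),-1)
cv2.imwrite('pics/cmp.png',np.hstack([f(a),f(b)]))
E
```

```text
34.55 [0.4959 0.2725 0.1434] j [-1.286  0.36   0.355  2.438  1.903  0.586 -1.209] yaw 90.81 F [ 0.81 -0.15  0.57] M [-0.062  0.746 -0.008]
Mstud -0.004309695133780748 zaxis [ 0.764  0.027 -0.645]
washer_tooth [(array([154.6, 338. ]), 0.69, array([0.5166, 0.2805, 0.0535]))]
set_nut_corner [(array([144.8, 339.7]), 0.91, array([0.5194, 0.2818, 0.0455])), (array([144.6, 325.8]), 0.68, array([0.519 , 0.2743, 0.0455]))]
handle_a [(array([209.8, 276.8]), 0.92, array([0.5538, 0.2451, 0.067 ])), (array([ 96.8, 411.9]), 0.84, array([0.4569, 0.3056, 0.067 ]))]
```

View pics/cmp.png

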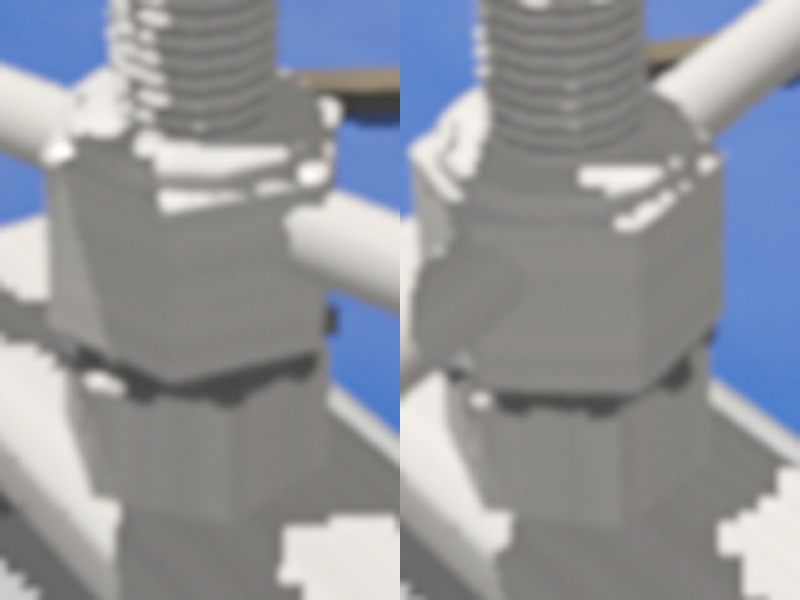

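```bash
python3 - <<'E'
import cv2,numpy as np
a=cv2.imread('pics/w8.png');b=cv2.imread('pics/w13.png')
f=lambda i:cv2.convertScaleAbs(cv2.flip(cv2.resize(i[110:145,292:360],None,fx=11,fy=8,interpolation=cv2.INTER_CUBIC),-1),alpha=1.8,beta=-60)
cv2.imwrite('pics/cmp2.png',np.vstack([f(a),f(b)]))
E
```

```text
(no output)
```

View pics/cmp2.png

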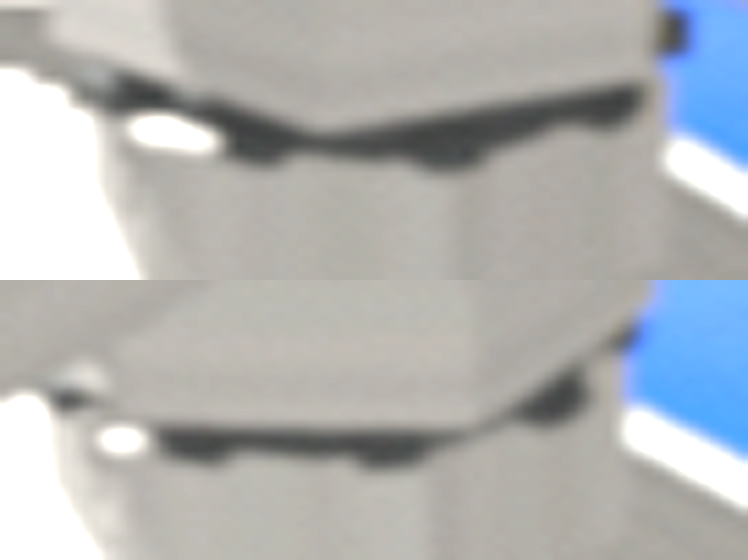

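```bash
python3 -c "
from plant import *
print(hand_in())"
```

```text
the job is handed in; nothing more can be done
None
```

I ran the lock nut down to its seat, tightened it to about 0.47 N m, backed the fingers off, and handed the job in at about 34.6 s with nothing touched. I turned the nut by pushing the handle with the open fingers, lifting off once to re-engage.

**Final checks**
- **Tightness:** the wrist sensor read 0.46 to 0.48 N m. Force times lever arm gave 0.43 N m. In before and after close-ups the washer tooth had moved about 1.4 mm clockwise relative to the hexagon nut's corner, which works out to about 0.47 N m. All of these are above 0.4 and below the 0.6 N m slip point.
- **Hexagon nut:** its edge slope was the same before and after tightening. Between the two tilted views its apparent turn was within about 2° of what the camera's own shift explains. I saw no sign that it turned.
- **Padlock, hex key and bush:** all found within about 5 mm of their starting estimates, which is about the measuring error.

**What failed or disagreed**
- My first push passed over the handle without moving it, because at that opening the fingertips stand further back than I had assumed. I turned back and went lower.
- My early estimates of the gap from the wrist pictures were off by 1 mm or more. A tilted view gave about 1.6 mm; the nut actually seated after about 1.0 mm more travel.
- The handle angle worked out from the finger position suggested more turning during tightening than the torque would explain. I put this down to the fingers flexing.
- The network's position for the washer tooth was too noisy to use, so I relied on the close-ups.

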